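# Set out the sieving station for the next sediment sample

## Robot

A 6-joint arm with a two-finger parallel gripper is mounted at the origin on the work surface. World frame = base frame: x ahead of the robot, y to its left, z up, the work surface at z = 0. Lengths are in mm, angles in degrees, forces in N, time in s.
With the tool pointing down it reaches from about 300 to 850 mm from the base axis. Payload 4.2 kg.
Tool frame: the origin (TCP) lies midway between the tips of the shut fingers; the grasp point (between the pads) lies 19 mm behind it; x points along the fingers, y is the direction in which the jaws open and shut, and the axes are right-handed (so a half turn about x gives the same grasp; the last joint's range is limited). The gripper opens to 91 mm and grips with 3 to 60 N. Pads are 32 mm wide; open, the fingers measure 118 mm over their backs; the gripper's body (76 mm by 178 mm) begins 60 mm behind the grasp point.
Start: joints at [-78.151, 18.312, 89.639, -0, 72.044, -1.146], TCP at [129.297, -560.291, 213.976] pointing down, gripper open.
Joint ranges: [-177.97, 177.97], [-48.28, 115.42], [12.27, 149.76], [-77.06, 257.06], [2.81, 150.46], [-146.56, 146.56]. Speed limits (degrees/s): [147.25, 147.25, 180, 180, 180, 180].

## Interface

Orientations are given as [roll, pitch, yaw] about the fixed x, y, z axes, in that order (R = Rz(yaw) Ry(pitch) Rx(roll)).
In Python, from workcell import * gives the robot as it stands.
- The arm moves only by the shell command python3 -m handwheel 'ROWS' [FORCE]. ROWS is a JSON object of lists of equal length, an entry for each row: "gripper": the closure, from 0 (fully open) to 1 (shut); "offset": the shift along the tool's x, y, z in mm, a list of three; "rot": the turn, a rotation vector about the tool's x, y, z in degrees, a list of three. A call has 1 to 5 rows; each row is the pose to reach, as a shift and turn from the pose commanded when the call began, along the tool's axes at that moment; what a row does not reach only later rows make up. A row lasts 1/12 s, in which the tool goes at most 41.7 mm and 7.16 degrees, less where a joint would pass 70% of its speed; a pose out of reach is approached as far as the arm can. A call with a gripper value outside its range is refused whole. The fingers move at their own pace and stop on an object; FORCE is the grip in N (left out, the last holds). Time passes only in rows, so rows that repeat a pose let the fingers close. It gives the time, the measured TCP pose, the force and the opening at its end, in the units of the state.
- state(): the state, without advancing time (a new reading comes with each control period).
- grab_frame(name): name is "scene" or "top" or "wrist"; returns the picture (420x560x3 uint8, red, green, blue); there is no depth.
- camera_params(name): a dict with "fx", "fy", "cx", "cy" (pixels), "position" and "attitude" of the camera in the world; the wrist camera has in their place "hand_eye" (4x4, takes a point from camera to tool coordinates, whose origin is the TCP and whose axes are the tool frame's). Camera axes: x right, y up, looking along -z (the intrinsics and any distortion apply to the point x, -y, -z); pixel columns grow to the right and rows downward; lengths in mm; the calibration is good to about 2 mm. A picture is of the moment at which its call begins: read the wrist's pose just before it. camera_params takes no time and is no camera call.
- job_done(): hands the job in, once; it reports no verdict.
The state is a dict: "time_s": time; "qpos": joint angles; "qvel": joint speeds; "effort": joint torques, N m; "ee_pos": TCP position; "ee_rot": TCP orientation; "force": force on the tool from outside, world axes, zero at the start; "torque": the same for the moment, N m; "gripper_width": finger opening in mm.
Only numpy, scipy, OpenCV 4.12 (cv2) and the standard library are available. Lean on these libraries where they do the work, as an engineer would, in place of code of your own. Each camera call takes 0.05 s, during which the arm holds its last target.

## Task

Build the little sieve stack in the middle of the round cork mat: the brass receiver pan at the bottom, the deep sieve seated on the pan, and the shallow sieve seated on the deep one. Stand the white sample jar in the middle of the square cork mat, and stand the small glass vial on the bare bench midway between the two mats. Everything ends upright and let go; leave the mug, the glass dish and the brush where they are.

Things in the scene. Friction and masses are not known exactly. Their poses are not given: they have to be found in the camera images.
- pan: loose round brass receiver pan, open on top, plain closed brass floor without mesh: a straight wall of 62 mm outside and 55 mm inside diameter on a wider foot flange (74 mm diameter, 4 mm thick); 30 mm high in all, inside floor 6 mm above the underside, about 150 g. Grip it across the 62 mm wall, above the flange. Origin: centre of the underside, z up. It starts standing on the bench.
- deep_sieve: loose brass sieve, the taller one, grey mesh floor, 180 g: wall 62 mm outside, 55 mm inside diameter, from 6 mm above the underside to the rim at 55 mm; below it a tapered spigot, 6 mm high, 48 mm wide narrowing to 41 mm, drops into the pan with 3.5 mm play. Seated, the wall rests on the pan's rim, origin 24 mm above the pan's. Origin: centre of the spigot's underside, z up; starts standing on it.
- shallow_sieve: loose round brass sieve, the lower one, same diameters, mesh and 6 mm spigot as the deep sieve but only 30 mm high in all; about 120 g. Seated on the deep sieve, its origin lies 49 mm above the deep sieve's. Origin: centre of the spigot's underside, z up. It starts standing on its spigot on the bench.
- jar: loose closed white plastic sample jar with a white screw cap: body 60 mm diameter up to 55 mm, cap 56 mm diameter, 75 mm high in all, about 150 g. Origin: centre of the underside, z up. It starts upright on the bench.
- vial: loose closed clear glass vial with a black cap, 27 mm diameter, 55 mm high, about 35 g. Origin: centre of the underside, z up. It starts upright on the bench.
- round_mat: round cork mat fixed to the bench, 100 mm diameter, 3 mm thick. Origin: centre of the underside, on the bench; the line along its y axis (one way or the other) passes through the centre of the square mat, 250 to 300 mm away. The two mats may change sides.
- square_mat: square cork mat fixed to the bench, 90 by 90 mm, 3 mm thick. Origin: centre of the underside, on the bench.
- mug: bystander, not to be disturbed: loose white ceramic mug with a handle, 76 mm diameter, 90 mm high, off to the robot's right. Origin: centre of the underside.
- dish: bystander, not to be disturbed: loose small empty glass dish, 46 mm diameter, 14 mm high, among the loose things in the far row. Origin: centre of the underside.
- brush: bystander, not to be disturbed: loose small brush lying flat on the bench among the loose things in the far row, 120 mm long, 12 mm wide, 9 mm high, its long axis roughly along the bench's depth (away from the robot). Origin: its middle, on the underside; x runs along it.
Things that resemble listed ones, but are neither listed nor needed, are in the scene too. Leave any blue look-alike of the vial alone.

How it is judged (in metres and radians):
At the end, for the whole second after the job is handed in: Pan on the round mat and jar on the square mat, each centred within 13 mm; deep sieve seated on the pan, shallow on the deep (6 mm off axis, 3 mm in height); vial on the bench within 15 mm of the line between the mats and 14 mm of halfway; all five upright (0.08 rad) and at rest (horizontal distance between pan and round_mat below 0.013 m and z of pan in the frame of round_mat between 0 and 0.006 m and horizontal distance between deep_sieve and pan below 0.006 m and z of deep_sieve in the frame of pan between 0.021 and 0.027 m and horizontal distance between shallow_sieve and deep_sieve below 0.006 m and z of shallow_sieve in the frame of deep_sieve between 0.046 and 0.052 m and horizontal distance between jar and square_mat below 0.013 m and z of jar in the frame of square_mat between 0 and 0.006 m and x of vial in the frame of round_mat between -0.015 and 0.015 m and height (world z) of vial between -0.004 and 0.004 m and ((horizontal distance between round_mat and square_mat below 0.2601 m and horizontal distance between vial and round_mat below 0.144 m and horizontal distance between vial and square_mat below 0.144 m) or (horizontal distance between round_mat and square_mat between 0.26 and 0.2701 m and horizontal distance between vial and round_mat below 0.149 m and horizontal distance between vial and square_mat below 0.149 m) or (horizontal distance between round_mat and square_mat between 0.27 and 0.2801 m and horizontal distance between vial and round_mat below 0.154 m and horizontal distance between vial and square_mat below 0.154 m) or (horizontal distance between round_mat and square_mat between 0.28 and 0.2901 m and horizontal distance between vial and round_mat below 0.159 m and horizontal distance between vial and square_mat below 0.159 m) or (horizontal distance between round_mat and square_mat between 0.29 and 0.3001 m and horizontal distance between vial and round_mat below 0.164 m and horizontal distance between vial and square_mat below 0.164 m) or (horizontal distance between round_mat and square_mat above 0.3 m and horizontal distance between vial and round_mat below 0.169 m and horizontal distance between vial and square_mat below 0.169 m)) and angle between each of pan, deep_sieve, shallow_sieve, jar, vial's own z axis and vertical below 0.08 rad and linear speed of each of pan, deep_sieve, shallow_sieve, jar, vial below 0.02 m/s); the robot touches nothing.
It fails at once if the mug is shifted by more than 25 mm or tipped (distance of mug from where it was at the start of the episode above 0.025 m or angle between mug's own z axis and vertical above 0.3 rad).
It fails at once if the dish is shifted by more than 25 mm (distance of dish from where it was at the start of the episode above 0.025 m).
It fails at once if the brush is shifted by more than 25 mm (distance of brush from where it was at the start of the episode above 0.025 m).
It also fails if it takes over 112 s, if anything falls off the work surface, if the arm or the gripper's body presses on something with over 40 N, if the wrist force passes 120 N, or if a joint passes its speed limit or range.

## Working session

There is one attempt and no reset: what is moved stays moved. The work goes in short steps, Python scripts to look and compute and a shell command to move; the robot and the scene stay as the last step left them, time stands still between calls to the robot, and variables do not carry over. Pictures are saved under pics/ and viewed, and the job is handed in when it is done.

```bash
mkdir -p pics; ls; python3 - <<'E'
from workcell import *
import cv2
print(state())
for n in ["scene","top","wrist"]:
    print(n,camera_params(n))
    cv2.imwrite(f"pics/{n}0.png",grab_frame(n)[:,:,::-1])
E
```

```text
pics
{'time_s': 0.0, 'qpos': array([-7.81508618e+01,  1.83522450e+01,  8.97073856e+01, -8.36510092e-04,
        7.20440473e+01, -1.14432051e+00]), 'qvel': array([ 0.05488011, -0.11846091, -0.03603618, -0.00927734, -0.0408523 ,
       -0.04333887]), 'effort': array([ 9.79617471e-04, -4.12456262e+01, -2.31968611e+01,  7.29539269e-02,
        4.57691553e-02, -1.24837643e-04]), 'ee_pos': array([ 129.1888642 , -559.77041341,  213.10759839]), 'ee_rot': array([-90.70482058,  89.89631911, 102.28889674]), 'force': array([0.47949632, 0.20054027, 0.0839378 ]), 'torque': array([ 0.01126476, -0.00974031, -0.02527917]), 'gripper_width': 91.30464640147592}
scene {'fx': 539.0733531851959, 'fy': 539.0733531851959, 'cx': 282.8062658211809, 'cy': 210.29313363506444, 'position': array([1217.98632698,  606.12669975,  951.81143478]), 'attitude': array([ 46.07484404,  -0.23082205, 129.12480609])}
top {'fx': 519.9599123953432, 'fy': 519.9599123953432, 'cx': 279.64993245051187, 'cy': 201.683909661164, 'position': array([ 218.23422622,   10.483502  , 1434.99817206]), 'attitude': array([ 11.43869336,   0.81562812, -90.50722218])}
wrist {'fx': 322.6490776700649, 'fy': 322.6490776700649, 'cx': 287.44470217437765, 'cy': 207.00372026855422, 'hand_eye': array([[ 6.78211416e-04,  2.75370603e-01, -9.61337907e-01,
        -1.71308072e+02],
       [ 9.99999335e-01, -1.08318290e-03,  3.95214037e-04,
         6.79037268e-01],
       [-9.32474457e-04, -9.61337536e-01, -2.75371155e-01,
        -7.76844152e+01],
       [ 0.00000000e+00,  0.00000000e+00,  0.00000000e+00,
         1.00000000e+00]])}
```

View pics/top0.png

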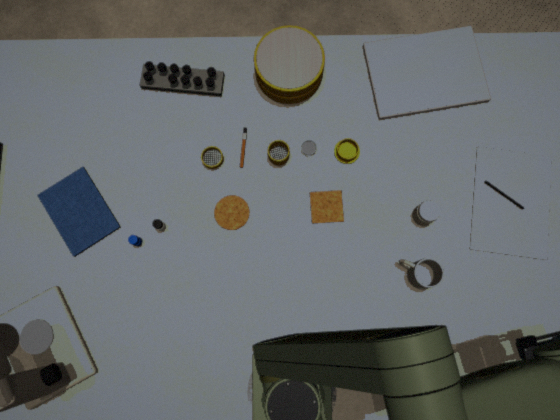

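View pics/scene0.png

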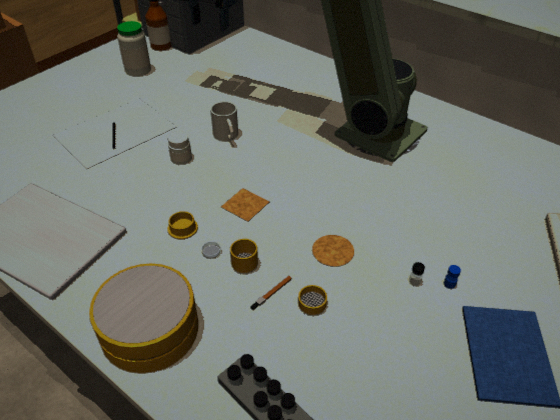

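View pics/wrist0.png

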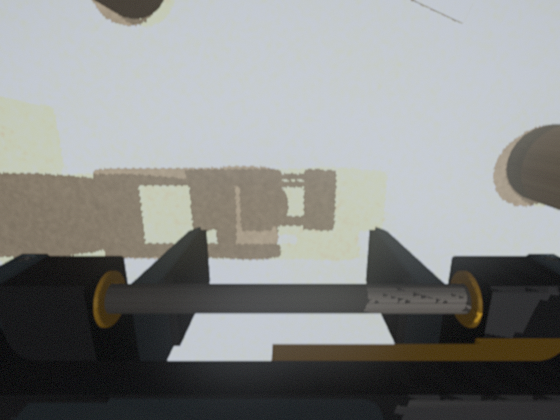

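The top view shows pan (347,150), deep sieve (279,152), shallow sieve (212,157), jar (424,214), vial (158,225), blue look-alike (135,240), round mat (231,212), square mat (327,206) and dish (308,148). Next I measure these by masks and ray casting.

```bash
cat > h.py <<'E'
from workcell import *
import numpy as np, cv2
from scipy.spatial.transform import Rotation as R
def campose(n, st=None):
    p=camera_params(n)
    if n=="wrist":
        T=np.eye(4);T[:3,:3]=R.from_euler('xyz',st['ee_rot'],degrees=True).as_matrix();T[:3,3]=st['ee_pos']
        M=T@p['hand_eye'];return p,M[:3,:3],M[:3,3]
    return p,R.from_euler('xyz',p['attitude'],degrees=True).as_matrix(),np.array(p['position'])
def px2plane(n,uv,z,st=None):
    p,Rm,o=campose(n,st);uv=np.atleast_2d(uv).astype(float)
    d=np.c_[(uv[:,0]-p['cx'])/p['fx'],-(uv[:,1]-p['cy'])/p['fy'],-np.ones(len(uv))]@Rm.T
    return o+d*((z-o[2])/d[:,2])[:,None]
def proj(n,P,st=None):
    p,Rm,o=campose(n,st);c=(np.atleast_2d(P)-o)@Rm
    return np.c_[p['cx']+p['fx']*c[:,0]/-c[:,2],p['cy']-p['fy']*c[:,1]/-c[:,2]]
def save(n,img): cv2.imwrite('pics/'+n+'.png',img[:,:,::-1])
E
python3 - <<'E'
from h import *
for n in['scene','top']:
    im=cv2.imread(f'pics/{n}0.png'); hsv=cv2.cvtColor(im,cv2.COLOR_BGR2HSV)
    m=((hsv[...,1]>110)&(hsv[...,2]>40)).astype(np.uint8)
    k,l,s,c=cv2.connectedComponentsWithStats(m)
    for i in range(1,k):
        if s[i,4]>40 and s[i,4]<4000: print(n,s[i],c[i].round(1),px2plane(n,c[i],0)[0].round(0), np.median(hsv[l==i],axis=0))
t=cv2.imread('pics/top0.png')[115:265,120:450]
cv2.imwrite('pics/topc.png',cv2.resize(t,None,fx=2.4,fy=2.4,interpolation=cv2.INTER_CUBIC))
t=cv2.imread('pics/scene0.png')[120:330,150:480]
cv2.imwrite('pics/scenec.png',cv2.resize(t,None,fx=2.4,fy=2.4,interpolation=cv2.INTER_CUBIC))
E
```

```text
scene [145   6  21  16 245] [154.9  13.7] [ -118. -1149.     0.] [ 12. 255.  65.]
scene [221 189  48  32 826] [244.8 204.2] [ 494. -104.    0.] [ 16. 188. 138.]
scene [168 211  30  28 639] [181.7 225. ] [ 648. -175.    0.] [ 21. 224.  85.]
scene [ 312  235   42   31 1018] [332.8 250.1] [479. 163.   0.] [ 16. 188. 139.]
scene [230 239  28  34 736] [243.7 255.4] [625.  11.   0.] [ 19. 225.  60.]
scene [  89  263  109  110 3281] [147.2 339.5] [918.  11.   0.] [ 19. 224.  59.]
scene [445 265  16  23 203] [452.7 275. ] [369. 417.   0.] [110. 234.  72.]
scene [263 276  28  23 143] [276.8 287.2] [648. 130.   0.] [ 13. 209. 112.]
scene [298 285  29  30 448] [312.2 299.9] [626. 212.  -0.] [ 19. 218.  62.]
top [254  25  71  68 592] [288.9  63.1] [929.  -3.   0.] [ 26. 178. 114.]
top [261  78  60  22 160] [292.1  92.7] [835. -11.   0.] [ 19. 220.  46.]
top [335 139  25  25 480] [346.7 150.9] [ 655. -165.    0.] [ 30. 193. 114.]
top [240 140   5  27  74] [242.3 153.4] [652. 134.   0.] [ 13.  180.5 108. ]
top [268 140  22  25 137] [278.  152.4] [653.  32.   0.] [ 25. 165.  70.]
top [201 147  22  22 125] [212.2 158.4] [638. 221.   0.] [ 25. 159.  74.]
top [  39  168   80   88 3777] [ 78.5 211.2] [488. 596.   0.] [108. 140.  81.]
top [310 191  34  32 967] [326.4 206.5] [ 493. -103.    0.] [ 17. 169. 121.]
top [215 196  34  34 925] [231.4 212.3] [480. 164.   0.] [ 17. 169. 121.]
top [128 235  13  11  93] [133.8 239.8] [405. 436.   0.] [109. 209. 122.]
top [265 376  13   7  49] [270.5 379.1] [32. 57.  0.] [ 28. 130.  49.]
```

View pics/topc.png

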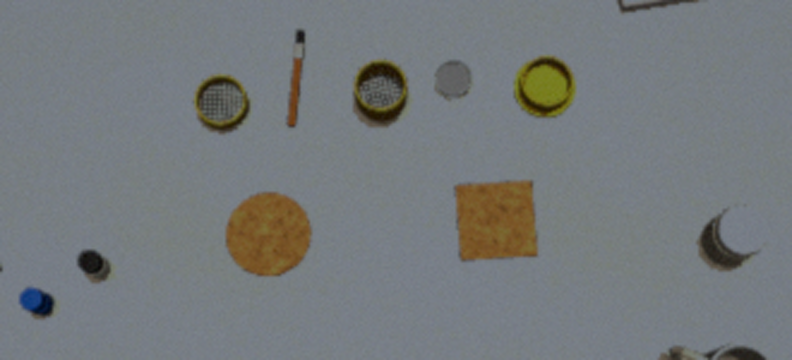

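View pics/scenec.png

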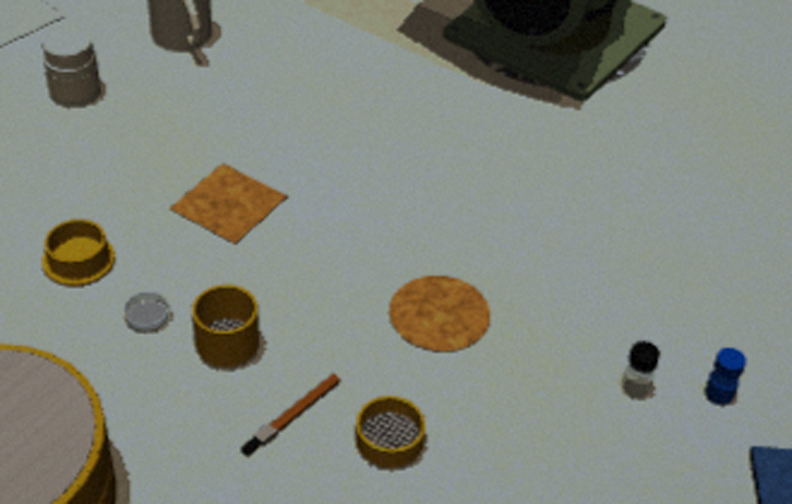

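```bash
python3 - <<'E'
from h import *
st=state();Rm=R.from_euler('xyz',st['ee_rot'],degrees=True).as_matrix();print(Rm.round(3))
# two-view: top-rim blobs. finer masks on upscaled crops
def blob(n,box,f):
    x0,y0,x1,y1=box
    im=cv2.imread(f'pics/{n}0.png');hsv=cv2.cvtColor(im,cv2.COLOR_BGR2HSV)
    m=f(hsv.astype(int)).astype(np.uint8);mm=np.zeros_like(m);mm[y0:y1,x0:x1]=m[y0:y1,x0:x1]
    cs,_=cv2.findContours(mm,cv2.RETR_EXTERNAL,cv2.CHAIN_APPROX_NONE);c=max(cs,key=cv2.contourArea)
    e=cv2.fitEllipse(c);return cv2.boundingRect(c),e
br=lambda h:(h[...,1]>110)&(h[...,2]>40)
for nm,box,z in[('pan',(330,130,365,170),4),('deep',(262,135,296,170),55),('shal',(196,140,228,175),30)]:
    b,e=blob('top',box,br);print(nm,b,np.round(e[0],1),np.round(e[1],1),px2plane('top',e[0],z)[0].round(1))
for nm,box,z in[('pan',(160,200,205,245),4),('deep',(225,230,265,280),25),('shal',(290,280,335,320),15)]:
    b,e=blob('scene',box,br);print(nm,b,np.round(e[0],1),np.round(e[1],1),px2plane('scene',e[0],z)[0].round(1))
dk=lambda h:(h[...,2]<60)
b,e=blob('top',(148,212,170,236),dk);print('vialcap',b,e,px2plane('top',e[0],53)[0].round(1))
b,e=blob('scene',(408,258,428,278),dk);print('vialcap',b,e,px2plane('scene',e[0],48)[0].round(1))
# jar: lit cap top
im=cv2.imread('pics/top0.png');print(im[200:230:2,405:445:2].sum(2)//3)
E
```

```text
[[-0.     0.225 -0.974]
 [ 0.001 -0.974 -0.225]
 [-1.    -0.001 -0.   ]]
pan (335, 139, 25, 25) [346.7 150.9] [23.8 24.3] [ 653.9 -164.9    4. ]
deep (268, 140, 22, 25) [278.  151.6] [20.9 22.8] [638.7  31.   55. ]
shal (201, 147, 22, 22) [211.8 157.3] [20.5 21.4] [632.3 217.6  30. ]
pan (168, 211, 30, 28) [181.9 225. ] [26.9 29.2] [ 650.2 -171.1    4. ]
deep (230, 239, 28, 34) [243.7 255.3] [27.4 35. ] [640.5  26.2  25. ]
shal (298, 285, 29, 30) [312.2 299.5] [28.6 29.8] [634.5 217.4  15. ]
vialcap (153, 220, 10, 9) ((157.4954071044922, 223.93052673339844), (8.104273796081543, 9.69766616821289), 117.83875274658203) [440.7 357.8  53. ]
vialcap (412, 262, 13, 14) ((417.9672546386719, 268.43072509765625), (11.372779846191406, 12.263320922851562), 16.55071449279785) [442.6 359.3  48. ]
[[125 123 122 121 121 124 124 122 122 122 123 119 121 122 124 127 124 124
  124 124]
 [125 124 124 122 124 125 124 123 102 110 127 125 128 126 124 125 124 123
  124 125]
 [124 124 125 123 124 121 122  97 106 125 127 125 125 126 122 125 123 124
  122 124]
 [122 125 126 123 126 118  68  68 124 124 125 125 1
[... 269 characters left out ...]
 126 124
  125 124]
 [123 121 124  90  38  38  60  52 121 127 124 128 125 126 128 124 125 124
  125 125]
 [123 123 121  83  37  38  43  53  78 125 127 123 124 127 125 124 124 119
  125 125]
 [128 126 123  96  47  36  30  62  44  79 122 128 124 128 128 124 121 123
  126 123]
 [124 125 124  95  64  35  37  38  55  53  59  83 112 106  85 100 124 127
  124 123]
 [125 123 123 116  80  51  33  37  43  44  48  49  56  71 117 126 124 126
  123 124]
 [121 123 124 124 114  80  58  42  36  41  39  42  96 117 122 124 124 125
  122 123]
 [124 126 124 126 125 114  92  85  67  61  65  99 120 126 126 125 128 124
  126 125]
 [126 126 124 123 125 122 123 117 115 116 121 125 122 126 123 125 124 126
  127 127]]
```

```bash
cat >> h.py <<'E'
def go(target,yaw=0.,st=None,n=None):
    """print rotvec & offset from the current measured pose to target TCP with tool x down, tool y at yaw deg from world x"""
    st=st or state();R0=R.from_euler('xyz',st['ee_rot'],degrees=True)
    c,s=np.cos(np.radians(yaw)),np.sin(np.radians(yaw))
    Rt=R.from_matrix(np.array([[0,c,s],[0,s,-c],[-1,0,0]]))
    print('pos',st['ee_pos'].round(1),'off',(R0.inv().apply(np.array(target)-st['ee_pos'])).round(1),'rot',(R0.inv()*Rt).as_rotvec(degrees=True).round(2),'t',round(st['time_s'],2),'w',round(st['gripper_width'],1),'F',st['force'].round(1))
E
python3 - <<'E'
from h import *
print('jar top',px2plane('top',[428.7,210.8],75)[0].round(0))
print('jar scene bottom-ish/cap', px2plane('scene',[179,139],75)[0].round(0),px2plane('scene',[150+73/2.4,120+75/2.4],40)[0].round(0))
print('mug',px2plane('top',[427,274],90)[0].round(0))
go([475,-370,214])
R0=R.from_euler('xyz',state()['ee_rot'],degrees=True)
E
```

```text
jar top [ 464. -367.   75.]
jar scene bottom-ish/cap [ 472. -359.   75.] [ 478. -353.   40.]
mug [ 297. -348.   90.]
pos [ 129.2 -559.9  213.3] off [  -0.5 -107.3 -379.6] rot [-7.7e+01 -5.0e-02  6.0e-02] t 0.15 w 91.0 F [-0.6 -0.3 -0.2]
```

```bash
python3 -m handwheel '{"gripper":[0,0,0,0,0],"offset":[[0,-10.5,-37.5],[0,-21,-75],[0,-32,-113],[0,-43,-150],[0,-53,-188]],"rot":[[-7,0,0],[-14,0,0],[-21,0,0],[-28,0,0],[-35,0,0]]}' 30; python3 -c "
from h import *
go([470,-362,214])"
```

```text
time_s: 0.57
ee_pos: [301.6, -465.1, 213.8]
ee_rot: [-97.4, 90.0, 130.9]
force: [0.7, -0.4, -0.3]
gripper_width: 91.1
pos [ 301.6 -465.1  213.8] off [  -0.3   57.2 -189. ] rot [-4.169e+01 -1.000e-02  3.000e-02] t 0.57 w 91.1 F [ 0.7 -0.4 -0.3]
```

```bash
python3 -m handwheel '{"gripper":[0,0,0,0,0],"offset":[[0,11.5,-37.5],[0,23,-75],[0,34,-113],[0,46,-151],[0,57,-188]],"rot":[[-7,0,0],[-14,0,0],[-21,0,0],[-28,0,0],[-35,0,0]]}' ; python3 -m handwheel '{"gripper":[0,0],"offset":[[0,0,0],[0,0,0]],"rot":[[-6.7,0,0],[-6.7,0,0]]}' ; python3 -c "
from h import *
go([470,-362,214])
save('w1',grab_frame('wrist'))"
```

```text
time_s: 0.98
ee_pos: [470.2, -363.4, 213.7]
ee_rot: [-108.7, 90.0, 154.7]
force: [0.2, -0.7, -0.2]
gripper_width: 91.4
time_s: 1.15
ee_pos: [470.2, -363.3, 213.3]
ee_rot: [-115.3, 89.9, 154.8]
force: [0.6, 0.4, 0.0]
gripper_width: 91.1
pos [ 470.2 -363.3  213.3] off [-0.7 -0.2 -1.3] rot [ 0.01 -0.03  0.06] t 1.15 w 91.1 F [0.6 0.4 0. ]
```

View pics/w1.png

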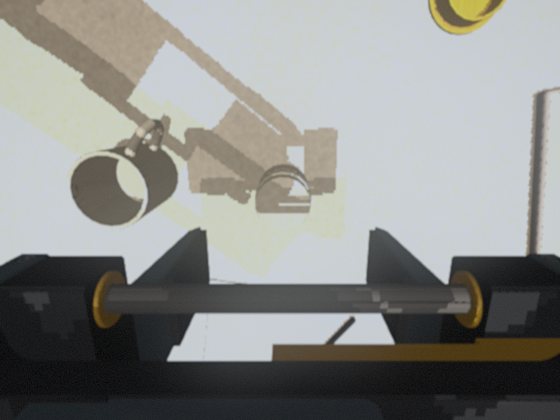

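```bash
python3 - <<'E'
from h import *
im=cv2.imread('pics/w1.png');c=im[130:250,210:370]
c=cv2.createCLAHE(4,(4,4)).apply(cv2.cvtColor(c,cv2.COLOR_BGR2GRAY))
cv2.imwrite('pics/w1c.png',cv2.resize(c,None,fx=5,fy=5,interpolation=cv2.INTER_CUBIC))
st=state()
for z,r in[(75,28),(55,30),(0,30)]:
    a=np.linspace(0,2*np.pi,9)[:-1]
    print(z,proj('wrist',np.c_[470.2+r*np.cos(a),-363+r*np.sin(a),a*0+z],st).round(0).tolist())
E
```

```text
75 [[317.0, 195.0], [309.0, 175.0], [289.0, 167.0], [268.0, 175.0], [260.0, 195.0], [269.0, 214.0], [289.0, 222.0], [309.0, 214.0]]
55 [[317.0, 190.0], [309.0, 170.0], [289.0, 162.0], [268.0, 170.0], [260.0, 190.0], [269.0, 210.0], [289.0, 218.0], [309.0, 210.0]]
0 [[313.0, 180.0], [306.0, 163.0], [289.0, 155.0], [271.0, 163.0], [264.0, 180.0], [271.0, 197.0], [289.0, 204.0], [306.0, 197.0]]
```

View pics/w1c.png

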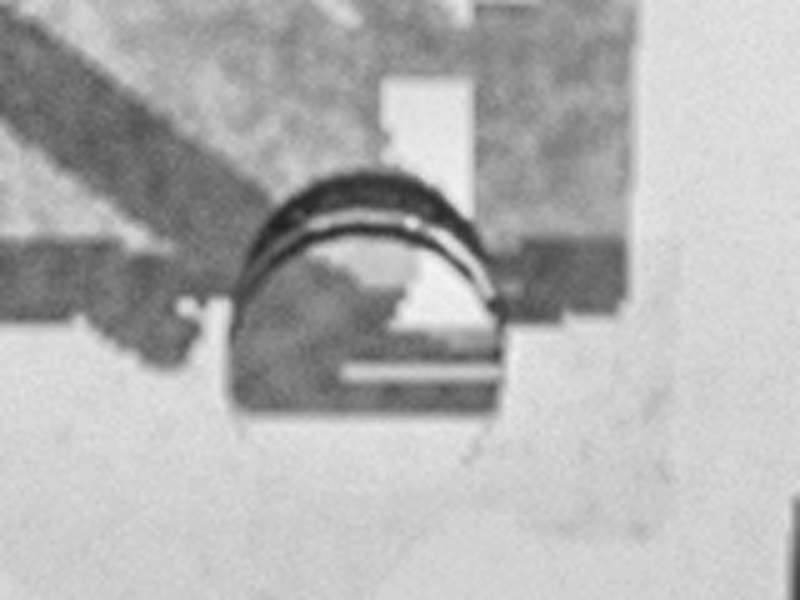

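The jar's cap disc sits around (283,205) in the wrist view, which puts the jar near (465,-373). I descend onto it next.

```bash
python3 -m handwheel '{"gripper":[0,0,0,0,0],"offset":[[35,-5,10],[75,-5,10],[115,-5,10],[155,-5,10],[190,-5,10]],"rot":[[0,0,0],[0,0,0],[0,0,0],[0,0,0],[0,0,0]]}' ; python3 -m handwheel '{"gripper":[0,0.2,0.4,0.5,0.6],"offset":[[7,0,0],[7,0,0],[7,0,0],[7,0,0],[7,0,0]],"rot":[[0,0,0],[0,0,0],[0,0,0],[0,0,0],[0,0,0]]}' 25; python3 -m handwheel '{"gripper":[0.6,0.6],"offset":[[0,0,0],[0,0,0]],"rot":[[0,0,0],[0,0,0]]}' ; python3 -c "
from h import *
go([493,-104,100])
save('w2',grab_frame('wrist'))"
```

```text
time_s: 1.62
ee_pos: [461.6, -375.3, 21.9]
ee_rot: [-114.0, 89.9, 155.4]
force: [0.7, -0.4, -1.4]
gripper_width: 91.5
time_s: 2.03
ee_pos: [465.0, -376.2, 19.6]
ee_rot: [49.5, 89.7, -40.9]
force: [0.2, -0.1, 0.7]
gripper_width: 67.3
time_s: 2.2
ee_pos: [464.7, -375.7, 19.0]
ee_rot: [48.1, 89.8, -42.2]
force: [-1.0, -0.9, 7.9]
gripper_width: 59.9
pos [ 464.7 -375.7   19. ] off [ -81.6   27.  -271.6] rot [-0.32  0.15 -0.17] t 2.2 w 59.9 F [-1.  -0.9  7.9]
```

View pics/w2.png

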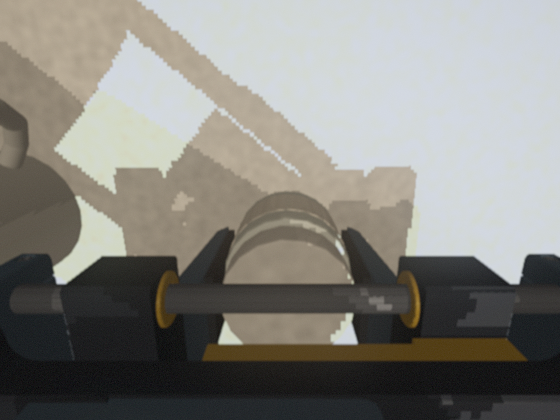

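```bash
python3 -m handwheel '{"gripper":[0.6,0.6,0.6,0.6,0.6],"offset":[[-20,0,0],[-45,0,0],[-80,5,-20],[-80,12,-60],[-80,18,-100]],"rot":[[0,0,0],[0,0,0],[0,0,0],[0,0,0],[0,0,0]]}'; python3 - <<'E'
from h import *
st=state()
go([493,-104,100])
im=grab_frame('wrist');save('w3',im)
c=im[150:360,180:400]
cv2.imwrite('pics/w3c.png',cv2.resize(c[:,:,::-1],None,fx=3,fy=3,interpolation=cv2.INTER_CUBIC))
b=st['ee_pos']
T=R.from_euler('xyz',st['ee_rot'],degrees=True)
p=camera_params('wrist')
for d in(-8,0,8):
  for z,r in[(75,28),(55,30)]:
    P=[]
    for a in np.radians([0,30,60,90,120,150,180]):
        P.append([-(z-16),r*np.cos(a),-(r*np.sin(a)+d)])
    print(d,z,proj('wrist',T.apply(P)+b,st).round(0).astype(int).tolist())
E
```

```text
time_s: 2.67
ee_pos: [483.9, -275.6, 99.7]
ee_rot: [60.5, 89.6, -30.0]
force: [0.4, 0.9, -2.0]
gripper_width: 59.7
pos [ 483.9 -275.6   99.7] off [  -0.8    7.7 -171.6] rot [-0.47  0.19 -0.33] t 2.67 w 59.7 F [ 0.4  0.9 -2. ]
-8 75 [[356, 333], [349, 302], [324, 279], [288, 270], [252, 279], [226, 302], [219, 332]]
-8 55 [[352, 305], [345, 276], [321, 253], [288, 245], [254, 253], [230, 276], [223, 305]]
0 75 [[358, 315], [350, 284], [325, 260], [288, 251], [251, 260], [225, 284], [218, 315]]
0 55 [[353, 289], [346, 260], [322, 237], [288, 228], [253, 237], [230, 260], [222, 289]]
8 75 [[359, 298], [351, 265], [325, 240], [288, 231], [250, 240], [224, 265], [217, 298]]
8 55 [[354, 274], [347, 243], [323, 219], [288, 210], [253, 219], [229, 243], [221, 274]]
```

View pics/w3c.png

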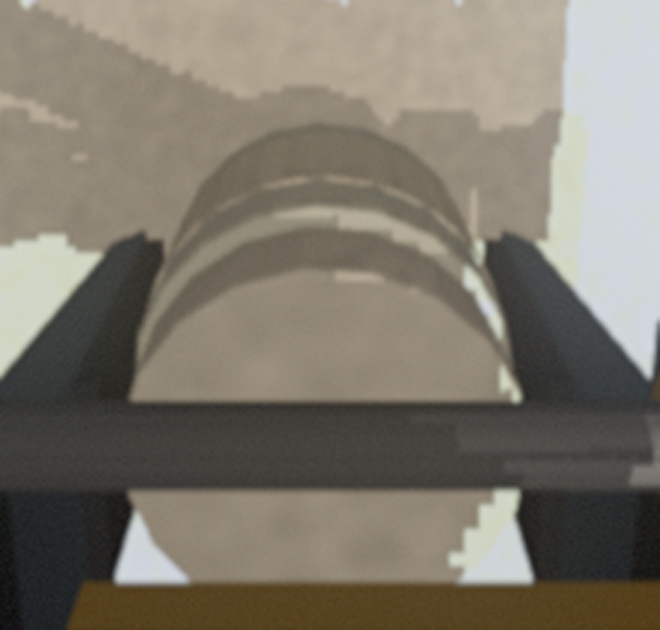

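```bash
python3 -m handwheel '{"gripper":[0.6,0.6,0.6,0.6,0.6],"offset":[[0,2,-38],[0,4,-76],[0,6,-114],[0,8,-152],[10,8.5,-167]],"rot":[[0,0,0],[0,0,0],[0,0,0],[0,0,0],[-0.4,0.2,-0.3]]}'; python3 -m handwheel '{"gripper":[0.6,0.6],"offset":[[30,0,0],[58,0,0]],"rot":[[0,0,0],[0,0,0]]}'; python3 - <<'E'
from h import *
go([493,-108,22])
E
```

```text
time_s: 3.13
ee_pos: [492.0, -104.2, 88.5]
ee_rot: [-149.6, 89.7, 120.6]
force: [-0.4, -0.9, -0.7]
gripper_width: 59.8
time_s: 3.3
ee_pos: [492.5, -106.6, 29.5]
ee_rot: [-152.5, 89.8, 117.7]
force: [-0.3, -0.5, -1.5]
gripper_width: 59.7
pos [ 492.5 -106.6   29.5] off [7.5 0.5 1.4] rot [ 0.26 -0.14  0.07] t 3.3 w 59.7 F [-0.3 -0.5 -1.5]
```

```bash
python3 -m handwheel '{"gripper":[0.6,0.6,0.6],"offset":[[5,0,1.5],[5,0,1.5],[5,0,1.5]],"rot":[[0,0,0],[0,0,0],[0,0,0]]}';python3 -m handwheel '{"gripper":[0.6,0.6,0.6],"offset":[[2,0,0],[2,0,0],[2,0,0]],"rot":[[0,0,0],[0,0,0],[0,0,0]]}'; python3 - <<'E'
from h import *
go([493,-108,22])
E
```

```text
time_s: 3.55
ee_pos: [491.4, -109.4, 24.3]
ee_rot: [-121.6, 89.6, 148.5]
force: [-0.2, 0.0, -0.7]
gripper_width: 59.6
time_s: 3.8
ee_pos: [491.5, -109.5, 22.4]
ee_rot: [-125.0, 89.7, 145.1]
force: [-0.7, -0.4, -1.3]
gripper_width: 59.7
pos [ 491.5 -109.5   22.4] off [ 0.4  1.5 -1.5] rot [ 0.07 -0.18  0.26] t 3.8 w 59.7 F [-0.7 -0.4 -1.3]
```

```bash
python3 -m handwheel '{"gripper":[0.6,0.6,0.6],"offset":[[1.5,0,0],[1.5,0,0],[1.5,0,0]],"rot":[[0,0,0],[0,0,0],[0,0,0]]}'; python3 -m handwheel '{"gripper":[0.6,0.6,0.6],"offset":[[1.5,0,0],[1.5,0,0],[1.5,0,0]],"rot":[[0,0,0],[0,0,0],[0,0,0]]}'; python3 - <<'E'
from h import *
go([493,-108,22])
E
```

```text
time_s: 4.05
ee_pos: [491.7, -109.4, 21.6]
ee_rot: [-128.3, 89.7, 141.8]
force: [-1.7, 0.5, 6.3]
gripper_width: 59.6
time_s: 4.3
ee_pos: [491.8, -109.5, 21.5]
ee_rot: [-130.9, 89.8, 139.2]
force: [-4.8, 1.0, 19.0]
gripper_width: 59.7
pos [ 491.8 -109.5   21.5] off [-0.5  1.2 -1.5] rot [ 0.1  -0.16  0.19] t 4.3 w 59.7 F [-4.8  1.  19. ]
```

Contact at 21.5. I relax the downward push, open and back off.

```bash
python3 -m handwheel '{"gripper":[0.6,0.4,0.1,0,0],"offset":[[-2,0,0],[-2,0,0],[-2,0,0],[-2,0,0],[-2,0,0]],"rot":[[0,0,0],[0,0,0],[0,0,0],[0,0,0],[0,0,0]]}'; python3 -m handwheel '{"gripper":[0,0,0,0,0],"offset":[[0,0,0],[-30,0,0],[-70,0,0],[-110,0,0],[-150,0,0]],"rot":[[0,0,0],[0,0,0],[0,0,0],[0,0,0],[0,0,0]]}'; python3 - <<'E'
from h import *
go([653,-168,170])
save('s2',grab_frame('scene'))
save('t2',grab_frame('top'))
E
```

```text
time_s: 4.72
ee_pos: [491.2, -109.2, 20.7]
ee_rot: [-122.2, 89.6, 147.9]
force: [-0.3, 0.6, -0.5]
gripper_width: 76.8
time_s: 5.13
ee_pos: [491.5, -109.6, 172.3]
ee_rot: [-120.2, 89.6, 149.9]
force: [1.2, -0.3, -0.6]
gripper_width: 91.2
pos [ 491.5 -109.6  172.3] off [  1.1 161.4  58.7] rot [ 0.09 -0.21  0.37] t 5.13 w 91.2 F [ 1.2 -0.3 -0.6]
```

View pics/s2.png

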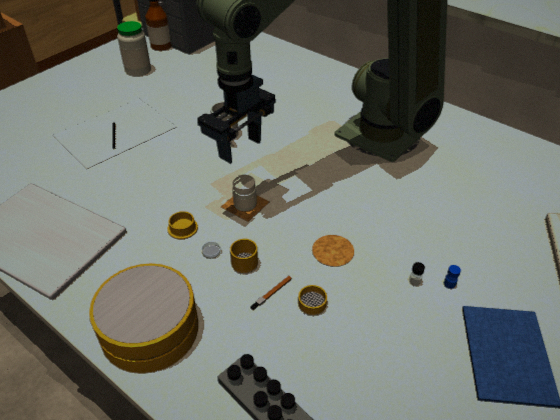

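Jar stands upright on the square mat at (244,193). Next I go above the pan.

```bash
python3 -m handwheel '{"gripper":[0,0,0,0,0],"offset":[[0,32,12],[0,64,23],[0,97,35],[0,129,47],[0,161,58]],"rot":[[0,0,0.4],[0,-0.2,0.4],[0,-0.2,0.4],[0,-0.2,0.4],[0,-0.2,0.4]]}'; python3 -m handwheel '{"gripper":[0],"offset":[[0,0,0]],"rot":[[0,0,0]]}' ; cat >> h.py <<'E'
def brass(im,box=None,s=110,v=40):
    h=cv2.cvtColor(im,cv2.COLOR_RGB2HSV).astype(int);m=((h[...,1]>s)&(h[...,2]>v)&(h[...,0]>10)&(h[...,0]<40)).astype(np.uint8)
    if box:
        x0,y0,x1,y1=box;q=np.zeros_like(m);q[y0:y1,x0:x1]=m[y0:y1,x0:x1];m=q
    m=cv2.morphologyEx(m,cv2.MORPH_CLOSE,np.ones((5,5)))
    cs,_=cv2.findContours(m,cv2.RETR_EXTERNAL,cv2.CHAIN_APPROX_NONE)
    return sorted(cs,key=cv2.contourArea)[::-1]
def crop(im,x0,y0,x1,y1,f,n): cv2.imwrite('pics/'+n+'.png',cv2.resize(im[y0:y1,x0:x1,::-1],None,fx=f,fy=f,interpolation=cv2.INTER_CUBIC))
E
python3 - <<'E'
from h import *
st=state();go([653,-168,100],st=st)
im=grab_frame('wrist');save('w4',im)
c=brass(im,(180,60,400,270))[0];e=cv2.fitEllipse(c);print(e,px2plane('wrist',e[0],30,st).round(1),px2plane('wrist',e[0],4,st).round(1))
E
```

```text
time_s: 5.65
ee_pos: [654.2, -168.0, 168.7]
ee_rot: [119.9, 90.0, 30.0]
force: [-0.3, 0.1, 0.5]
gripper_width: 91.2
time_s: 5.73
ee_pos: [657.9, -169.3, 167.1]
ee_rot: [77.0, 89.8, -12.9]
force: [1.1, 0.1, -0.0]
gripper_width: 91.3
pos [ 657.9 -169.3  167.1] off [67.1 -5.2 -1.4] rot [ 0.06  0.05 -0.22] t 5.73 w 91.3 F [ 1.1  0.1 -0. ]
((282.2712707519531, 186.7461700439453), (66.94945526123047, 67.85492706298828), 170.01295471191406) [[ 653.4 -159.8   30. ]] [[ 653.1 -165.6    4. ]]
```

View pics/w4.png

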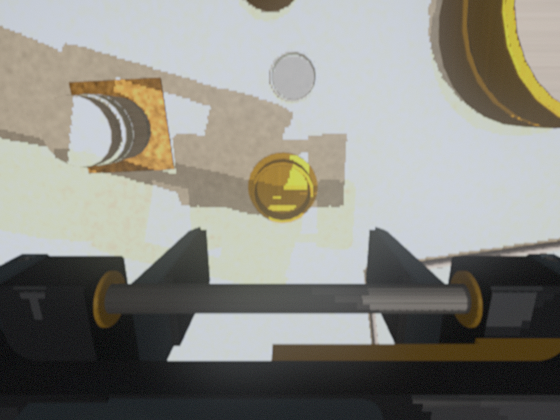

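```bash
python3 -m handwheel '{"gripper":[0,0],"offset":[[35,-3,-3],[75,-3,-3]],"rot":[[0,0,0],[0,0,0]]}';  python3 -m handwheel '{"gripper":[0,0],"offset":[[0,0,0],[0,0,0]],"rot":[[0,0,0],[0,0,0]]}';python3 -c "
from h import *
go([653,-165.5,8])"
```

```text
time_s: 5.95
ee_pos: [651.1, -164.4, 96.6]
ee_rot: [79.6, 89.6, -10.3]
force: [0.2, 0.2, 0.0]
gripper_width: 91.5
time_s: 6.12
ee_pos: [647.7, -163.7, 92.8]
ee_rot: [-110.1, 89.7, 160.0]
force: [-0.0, 0.1, 0.3]
gripper_width: 90.9
pos [ 647.7 -163.7   92.8] off [84.8  5.7  2. ] rot [ 0.1  -0.1   0.27] t 6.12 w 90.9 F [-0.   0.1  0.3]
```

```bash
python3 -m handwheel '{"gripper":[0,0,0,0],"offset":[[30,4,2],[55,4,2],[70,4,2],[70,4,2]],"rot":[[0,0,0],[0,0,0],[0,0,0],[0,0,0]]}';  python3 -m handwheel '{"gripper":[0,0],"offset":[[0,0,0],[0,0,0]],"rot":[[0,0,0],[0,0,0]]}';python3 -c "
from h import *
go([653,-165.5,8])"
```

```text
time_s: 6.45
ee_pos: [653.3, -166.2, 24.1]
ee_rot: [-122.1, 89.9, 148.0]
force: [-0.6, 0.3, -0.6]
gripper_width: 91.0
time_s: 6.62
ee_pos: [656.2, -166.9, 27.9]
ee_rot: [78.5, 89.6, -11.5]
force: [0.4, 1.1, -0.2]
gripper_width: 91.1
pos [ 656.2 -166.9   27.9] off [19.9 -3.3 -1.4] rot [ 0.1   0.08 -0.37] t 6.62 w 91.1 F [ 0.4  1.1 -0.2]
```

```bash
for i in 1 2; do python3 -m handwheel '{"gripper":[0,0,0],"offset":[[0,0,0],[0,0,0],[0,0,0]],"rot":[[0,0,0],[0,0,0],[0,0,0]]}'|grep -E "time|pos"; done; python3 -c "
from h import *
go([653,-165.5,8])"
```

```text
time_s: 6.87
ee_pos: [655.0, -166.7, 26.3]
time_s: 7.12
ee_pos: [654.4, -166.5, 25.0]
pos [ 654.4 -166.5   25. ] off [17.  -1.4 -1. ] rot [ 0.09  0.01 -0.1 ] t 7.12 w 91.2 F [-0.1  0.5 -0.4]
```

```bash
python3 -m handwheel '{"gripper":[0,0,0,0,0],"offset":[[5,-1,-1],[10,-1,-1],[14,-1,-1],[17,-1,-1],[17,-1,-1]],"rot":[[0,0,0],[0,0,0],[0,0,0],[0,0,0],[0,0,0]]}'; python3 -m handwheel '{"gripper":[0.1,0.2,0.35,0.5,0.5],"offset":[[0,0,0],[0,0,0],[0,0,0],[0,0,0],[0,0,0]],"rot":[[0,0,0],[0,0,0],[0,0,0],[0,0,0],[0,0,0]]}' 25;  python3 -m handwheel '{"gripper":[0.5,0.5,0.5],"offset":[[0,0,0],[0,0,0],[0,0,0]],"rot":[[0,0,0],[0,0,0],[0,0,0]]}' ; python3 -c "
from h import *
go([653,-165.5,8])"
```

```text
time_s: 7.53
ee_pos: [652.7, -165.3, 6.6]
ee_rot: [-145.0, 90.0, 125.1]
force: [-0.3, 0.6, -0.3]
gripper_width: 91.2
time_s: 7.95
ee_pos: [653.5, -165.5, 8.1]
ee_rot: [85.6, 89.9, -4.3]
force: [-1.3, 0.0, 0.5]
gripper_width: 60.7
time_s: 8.2
ee_pos: [653.5, -165.5, 8.1]
ee_rot: [84.3, 89.9, -5.6]
force: [0.1, -0.0, 1.7]
gripper_width: 60.4
pos [ 653.5 -165.5    8.1] off [ 0.1 -0.5 -0. ] rot [ 0.09  0.01 -0.12] t 8.2 w 60.4 F [ 0.1 -0.   1.7]
```

```bash
python3 -m handwheel '{"gripper":[0.5,0.5,0.5,0.5,0.5],"offset":[[-12,0,0],[-35,0,0],[-65,0,0],[-90,0,0],[-100,0,0]],"rot":[[0,0,0],[0,0,0],[0,0,0],[0,0,0],[0,0,0]]}'; python3 -m handwheel '{"gripper":[0.5,0.5,0.5,0.5],"offset":[[0,0,0],[0,0,0],[0,0,0],[0,0,0]],"rot":[[0,0,0],[0,0,0],[0,0,0],[0,0,0]]}';python3 - <<'E'
from h import *
st=state();go([480,164,108],st=st)
im=grab_frame('wrist');save('w5',im)
E
```

```text
time_s: 8.62
ee_pos: [655.2, -166.0, 112.6]
ee_rot: [77.6, 89.5, -12.3]
force: [0.8, 0.1, -1.2]
gripper_width: 60.1
time_s: 8.95
ee_pos: [651.9, -165.1, 105.6]
ee_rot: [-114.1, 89.9, 156.0]
force: [0.6, -0.3, -1.7]
gripper_width: 60.3
pos [ 651.9 -165.1  105.6] off [  -1.6 -171.4 -329.4] rot [ 0.1  -0.06  0.13] t 8.95 w 60.3 F [ 0.6 -0.3 -1.7]
```

View pics/w5.png

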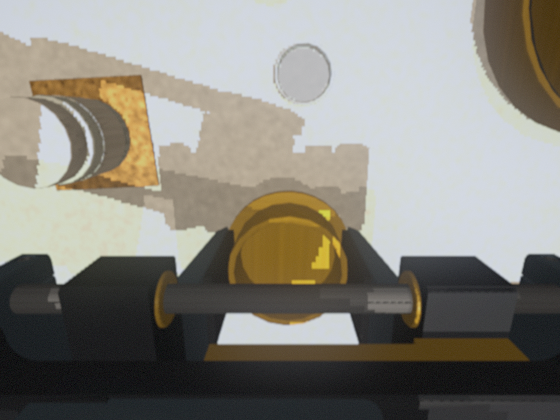

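```bash
cat >> h.py <<'E'
def held(st,specs,ds=(-5,0,5)):
    """specs: (height above TCP, radius, sign) -> row of the near(+1 =+Y side)/far(-1) edge at centre column"""
    T=R.from_euler('xyz',st['ee_rot'],degrees=True)
    for h,r,s in specs:
        print(h,r,s,[proj('wrist',T.apply([-h,0,-(s*r+d)])+st['ee_pos'],st)[0].round(0).tolist() for d in ds])
E
python3 - <<'E'
from h import *
st=state();held(st,[(22,31,1),(22,31,-1),(-4,37,1),(-8,37,1)])
im=cv2.cvtColor(cv2.imread('pics/w5.png'),cv2.COLOR_BGR2RGB);crop(im,210,170,370,345,4,'w5c')
E
```

```text
22 31 1 [[288.0, 224.0], [288.0, 214.0], [288.0, 204.0]]
22 31 -1 [[288.0, 332.0], [288.0, 324.0], [288.0, 316.0]]
-4 37 1 [[288.0, 199.0], [288.0, 190.0], [288.0, 181.0]]
-8 37 1 [[288.0, 197.0], [288.0, 188.0], [288.0, 180.0]]
```

View pics/w5c.png

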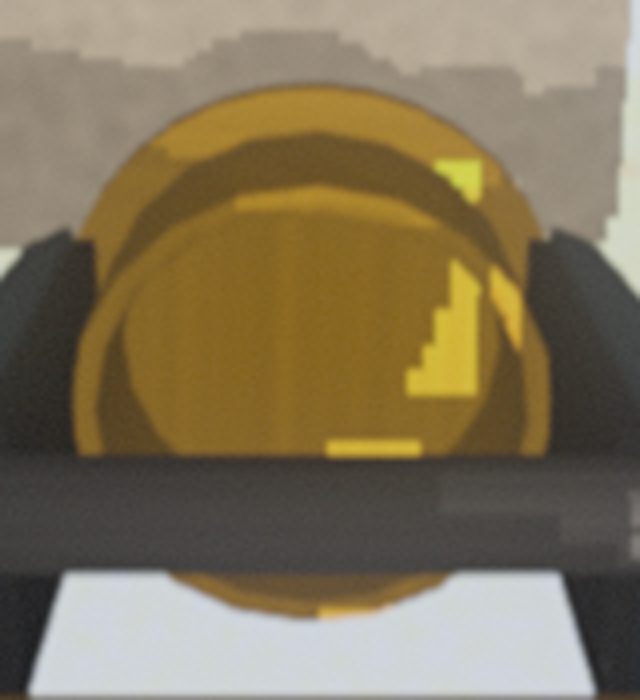

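Pan held centred (rim edges at rows 216 and 324 match d≈0). I carry it to the round mat.

```bash
python3 -m handwheel '{"gripper":[0.5,0.5,0.5,0.5,0.5],"offset":[[-2,-10,-20],[-2,-27,-53],[-2,-45,-87],[-2,-63,-121],[-2,-81,-155]],"rot":[[0,0,0],[0,0,0],[0,0,0],[0,0,0],[0,0,0]]}'; python3 -m handwheel '{"gripper":[0.5,0.5,0.5,0.5,0.5],"offset":[[0,-18,-34],[0,-36,-68],[0,-54,-102],[0,-72,-140],[0,-88,-170]],"rot":[[0,0,0],[0,0,0],[0,0,0],[0,0,0],[0,0,0]]}';python3 -m handwheel '{"gripper":[0.5,0.5,0.5,0.5],"offset":[[0,0,0],[0,0,0],[0,0,0],[0,0,0]],"rot":[[0,0,0],[0,0,0],[0,0,0],[0,0,0]]}';python3 - <<'E'
from h import *
st=state();go([480,164,11],st=st)
im=grab_frame('wrist');save('w6',im)
E
```

```text
time_s: 9.42
ee_pos: [570.4, -9.4, 108.6]
ee_rot: [-118.3, 90.0, 151.7]
force: [-0.1, -0.3, -1.6]
gripper_width: 60.3
time_s: 9.83
ee_pos: [481.9, 161.1, 108.8]
ee_rot: [111.2, 90.0, 21.3]
force: [0.2, 0.4, -1.9]
gripper_width: 60.1
time_s: 10.17
ee_pos: [484.2, 158.4, 109.2]
ee_rot: [70.6, 89.9, -19.3]
force: [-0.5, -0.7, -1.8]
gripper_width: 60.4
pos [484.2 158.4 109.2] off [98.2 -4.3 -5.7] rot [ 0.03  0.03 -0.09] t 10.17 w 60.4 F [-0.5 -0.7 -1.8]
```

View pics/w6.png

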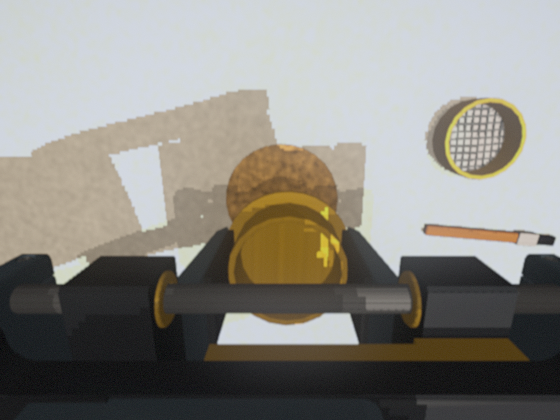

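```bash
python3 - <<'E'
from h import *
st=state();im=cv2.cvtColor(cv2.imread('pics/w6.png'),cv2.COLOR_BGR2RGB)
a=np.linspace(0,2*np.pi,13)
P=np.c_[480+50*np.cos(a),164+50*np.sin(a),3+0*a];q=proj('wrist',P,st)
for u,v in q: cv2.circle(im,(int(round(u*1)),int(round(v))),1,(255,0,0),-1)
crop(im,200,120,380,300,4,'w6c')
E
```

View pics/w6c.png

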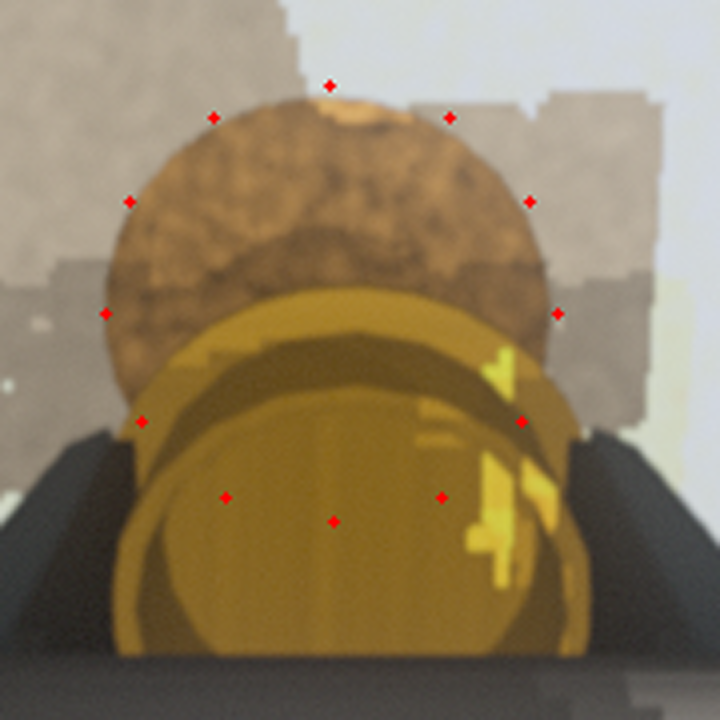

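```bash
python3 -m handwheel '{"gripper":[0.5,0.5,0.5,0.5,0.5],"offset":[[15,-4,-4],[45,-4,-4],[75,-4,-4],[88,-4,-4],[88,-4,-4]],"rot":[[0,0,0],[0,0,0],[0,0,0],[0,0,0],[0,0,0]]}'; python3 -m handwheel '{"gripper":[0.5,0.5,0.5,0.5],"offset":[[0,0,0],[0,0,0],[0,0,0],[0,0,0]],"rot":[[0,0,0],[0,0,0],[0,0,0],[0,0,0]]}';python3 - <<'E'
from h import *
st=state();go([479.5,162.5,11],st=st)
E
```

```text
time_s: 10.63
ee_pos: [477.9, 161.3, 18.5]
ee_rot: [-65.4, 89.7, -155.4]
force: [-0.7, 0.3, -1.5]
gripper_width: 60.2
time_s: 10.97
ee_pos: [480.9, 163.4, 22.8]
ee_rot: [99.6, 89.7, 9.7]
force: [-0.1, -0.2, -1.4]
gripper_width: 60.7
pos [480.9 163.4  22.8] off [11.8 -1.5  0.9] rot [ 0.07 -0.04 -0.25] t 10.97 w 60.7 F [-0.1 -0.2 -1.4]
```

```bash
python3 -m handwheel '{"gripper":[0.5,0.5,0.5,0.5,0.5],"offset":[[4,-0.5,0.5],[8,-0.5,0.5],[9,-0.5,0.5],[9,-0.5,0.5],[9,-0.5,0.5]],"rot":[[0,0,0],[0,0,0],[0,0,0],[0,0,0],[0,0,0]]}'; python3 -m handwheel '{"gripper":[0.5,0.5,0.5,0.5,0.5],"offset":[[0.5,0,0],[1,0,0],[1.5,0,0],[2,0,0],[2,0,0]],"rot":[[0,0,0],[0,0,0],[0,0,0],[0,0,0],[0,0,0]]}';python3 - <<'E'
from h import *
st=state();go([479.5,162.5,11],st=st)
E
```

```text
time_s: 11.38
ee_pos: [479.3, 162.8, 12.4]
ee_rot: [83.5, 89.9, -6.4]
force: [0.1, 1.0, -1.4]
gripper_width: 60.4
time_s: 11.8
ee_pos: [479.5, 162.8, 11.1]
ee_rot: [91.4, 89.9, 1.4]
force: [-1.8, -0.3, 4.1]
gripper_width: 60.2
pos [479.5 162.8  11.1] off [0.1 0.  0.3] rot [ 0.09 -0.   -0.12] t 11.8 w 60.2 F [-1.8 -0.3  4.1]
```

```bash
python3 -m handwheel '{"gripper":[0.4,0.3,0.2,0.1,0],"offset":[[0,0,0],[0,0,0],[0,0,0],[0,0,0],[0,0,0]],"rot":[[0,0,0],[0,0,0],[0,0,0],[0,0,0],[0,0,0]]}'; python3 -m handwheel '{"gripper":[0,0,0,0,0],"offset":[[0,0,0],[-20,0,0],[-60,0,0],[-100,0,0],[-130,0,0]],"rot":[[0,0,0],[0,0,0],[0,0,0],[0,0,0],[0,0,0]]}';python3 -m handwheel '{"gripper":[0,0,0,0],"offset":[[-20,0,0],[-20,0,0],[-20,0,0],[-20,0,0]],"rot":[[0,0,0],[0,0,0],[0,0,0],[0,0,0]]}';python3 - <<'E'
from h import *
st=state();go([640,30,150],st=st)
im=grab_frame('wrist');save('w7',im)
c=brass(im,(150,60,420,270))[0];e=cv2.fitEllipse(c);print(e,px2plane('wrist',e[0],3,st).round(1))
E
```

```text
time_s: 12.22
ee_pos: [479.4, 162.7, 10.4]
ee_rot: [87.7, 89.9, -2.2]
force: [-0.9, 0.7, 0.2]
gripper_width: 80.9
time_s: 12.63
ee_pos: [479.8, 163.0, 143.3]
ee_rot: [99.9, 89.8, 9.9]
force: [1.2, 0.1, -0.4]
gripper_width: 91.5
time_s: 12.97
ee_pos: [478.3, 162.5, 159.5]
ee_rot: [-15.8, 90.0, -105.7]
force: [0.8, -0.1, -0.2]
gripper_width: 91.4
pos [478.3 162.5 159.5] off [  9.6 161.5 132.7] rot [0.1  0.04 0.01] t 12.97 w 91.4 F [ 0.8 -0.1 -0.2]
((286.38433837890625, 189.82357788085938), (87.9719009399414, 89.81143951416016), 175.09799194335938) [[477.1 164.5   3. ]]
```

View pics/w7.png

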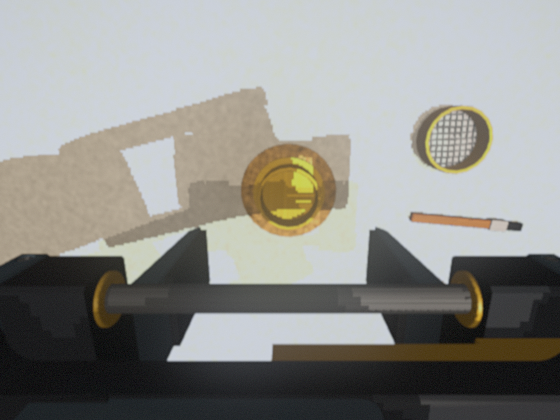

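Pan is well centred on the mat at (287,190). Now the deep sieve.

```bash
python3 -m handwheel '{"gripper":[0,0,0,0,0],"offset":[[0,25,20],[0,57,46],[0,89,73],[0,121,99],[0,148,121]],"rot":[[0,0,0],[0,0,0],[0,0,0],[0,0,0],[0,0,0]]}'; python3 -m handwheel '{"gripper":[0,0,0,0,0],"offset":[[0,12,11],[0,12,11],[0,12,11],[0,12,11],[0,12,11]],"rot":[[0,0,0],[0,0,0],[0,0,0],[0,0,0],[0,0,0]]}';python3 - <<'E'
from h import *
st=state();go([640,30,100],st=st)
im=grab_frame('wrist');save('w8',im)
c=brass(im,(150,60,420,270))[0];e=cv2.fitEllipse(c);print(e,[px2plane('wrist',e[0],z,st).round(1) for z in(55,30)])
E
```

```text
time_s: 13.43
ee_pos: [628.3, 40.0, 158.6]
ee_rot: [-63.3, 89.9, -153.2]
force: [0.6, 0.7, -0.7]
gripper_width: 91.1
time_s: 13.85
ee_pos: [638.0, 32.0, 160.3]
ee_rot: [-130.8, 90.0, 139.3]
force: [-0.7, -0.1, 0.4]
gripper_width: 91.1
pos [638.   32.  160.3] off [60.3  2.   2. ] rot [ 0.16 -0.01  0.01] t 13.85 w 91.1 F [-0.7 -0.1  0.4]
((292.2781982421875, 205.03135681152344), (64.76541137695312, 68.92637634277344), 161.8680877685547) [array([[642.2,  32.1,  55. ]]), array([[642.6,  25.1,  30. ]])]
```

View pics/w8.png

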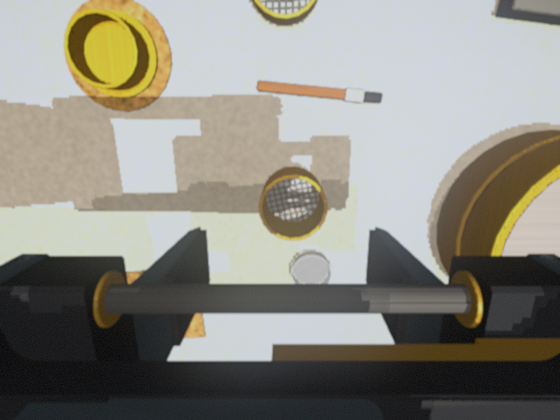

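```bash
python3 -m handwheel '{"gripper":[0,0,0,0,0],"offset":[[15,4,1],[50,4,1],[85,4,1],[110,4,1],[125,4,1]],"rot":[[0,0,0],[0,0,0],[0,0,0],[0,0,0],[0,0,0]]}'; python3 -m handwheel '{"gripper":[0,0,0,0,0],"offset":[[7,0,0],[7,0,0],[7,0,0],[7,0,0],[7,0,0]],"rot":[[0,0,0],[0,0,0],[0,0,0],[0,0,0],[0,0,0]]}';python3 - <<'E'
from h import *
st=state();go([642.5,31,15],st=st)
E
```

```text
time_s: 14.32
ee_pos: [640.8, 30.9, 32.9]
ee_rot: [-87.6, 89.8, -177.4]
force: [0.4, 0.3, 0.8]
gripper_width: 91.3
time_s: 14.73
ee_pos: [644.6, 30.2, 30.6]
ee_rot: [90.4, 89.7, 0.5]
force: [0.3, 0.4, 0.7]
gripper_width: 91.5
pos [644.6  30.2  30.6] off [15.6 -2.2 -0.8] rot [ 0.11 -0.   -0.28] t 14.73 w 91.5 F [0.3 0.4 0.7]
```

```bash
python3 -m handwheel '{"gripper":[0,0,0,0,0],"offset":[[5,-0.5,-0.5],[10,-0.5,-0.5],[13.5,-0.5,-0.5],[13.5,-0.5,-0.5],[13.5,-0.5,-0.5]],"rot":[[0,0,0],[0,0,0],[0,0,0],[0,0,0],[0,0,0]]}'; python3 -m handwheel '{"gripper":[0.1,0.2,0.35,0.5,0.5],"offset":[[0,0,0],[0,0,0],[0,0,0],[0,0,0],[0,0,0]],"rot":[[0,0,0],[0,0,0],[0,0,0],[0,0,0],[0,0,0]]}' 25;  python3 -m handwheel '{"gripper":[0.5,0.5,0.5],"offset":[[0,0,0],[0,0,0],[0,0,0]],"rot":[[0,0,0],[0,0,0],[0,0,0]]}' ; python3 -c "
from h import *
go([642.5,31,15])"
```

```text
time_s: 15.15
ee_pos: [642.8, 30.5, 14.9]
ee_rot: [84.2, 90.0, -5.7]
force: [-0.3, 0.6, -1.1]
gripper_width: 91.0
time_s: 15.57
ee_pos: [643.1, 30.5, 15.5]
ee_rot: [88.3, 89.9, -1.6]
force: [0.1, 0.0, 0.1]
gripper_width: 62.2
time_s: 15.82
ee_pos: [643.1, 30.5, 15.5]
ee_rot: [87.5, 89.9, -2.4]
force: [-0.0, 0.1, 1.0]
gripper_width: 62.3
pos [643.1  30.5  15.5] off [ 0.5 -0.6 -0.5] rot [ 0.09  0.   -0.11] t 15.82 w 62.3 F [-0.   0.1  1. ]
```

```bash
python3 -m handwheel '{"gripper":[0.5,0.5,0.5,0.5,0.5],"offset":[[-10,0,0],[-32,0,0],[-62,0,0],[-90,0,0],[-105,0,0]],"rot":[[0,0,0],[0,0,0],[0,0,0],[0,0,0],[0,0,0]]}'; python3 -m handwheel '{"gripper":[0.5,0.5,0.5,0.5],"offset":[[0,0,0],[0,0,0],[0,0,0],[0,0,0]],"rot":[[0,0,0],[0,0,0],[0,0,0],[0,0,0]]}';python3 - <<'E'
from h import *
st=state();go([479.5,162.8,120],st=st)
im=grab_frame('wrist');save('w9',im);crop(im,210,170,370,345,4,'w9c')
held(st,[(39.5,31,1),(39.5,27.5,1),(39.5,31,-1),(-9.5,31,1),(-15.5,20.5,1)])
E
```

```text
time_s: 16.23
ee_pos: [644.3, 30.6, 124.4]
ee_rot: [91.3, 89.6, 1.4]
force: [1.3, 0.1, -2.3]
gripper_width: 62.1
time_s: 16.57
ee_pos: [641.6, 30.4, 118.4]
ee_rot: [-84.0, 89.9, -173.9]
force: [0.1, -0.0, -1.9]
gripper_width: 62.4
pos [641.6  30.4 118.4] off [  -1.3 -161.9 -132.6] rot [0.1  0.01 0.12] t 16.57 w 62.4 F [ 0.1 -0.  -1.9]
39.5 31 1 [[288.0, 237.0], [288.0, 226.0], [288.0, 215.0]]
39.5 27.5 1 [[288.0, 244.0], [288.0, 234.0], [288.0, 223.0]]
39.5 31 -1 [[288.0, 356.0], [288.0, 347.0], [288.0, 338.0]]
-9.5 31 1 [[288.0, 206.0], [288.0, 198.0], [288.0, 190.0]]
-15.5 20.5 1 [[288.0, 220.0], [288.0, 212.0], [288.0, 204.0]]
```

View pics/w9c.png

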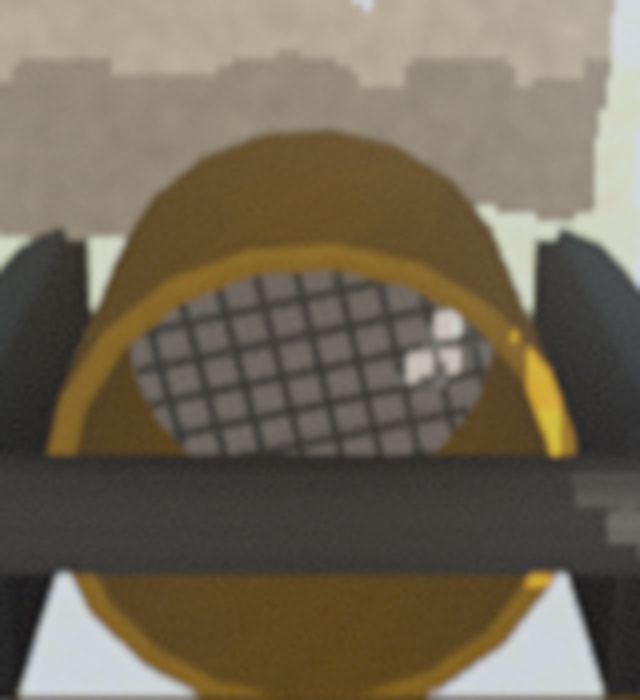

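```bash
python3 - <<'E'
from h import *
im=cv2.cvtColor(cv2.imread('pics/w7.png'),cv2.COLOR_BGR2RGB)
# w7 state: rot error from ideal was tiny ([0.1,.04,.01])
Rt=R.from_matrix(np.array([[0,1,0],[0,0,-1],[-1,0,0.]]))*R.from_rotvec([-0.1,-0.04,-0.01],degrees=True)
st={'ee_pos':np.array([478.3,162.5,159.5]),'ee_rot':Rt.as_euler('xyz',degrees=True)}
x0,y0,f=230,135,5
big=cv2.resize(im[y0:245,x0:345],None,fx=f,fy=f,interpolation=cv2.INTER_CUBIC)
a=np.linspace(0,2*np.pi,25)
for r,z,c in[(31,33,(255,0,0)),(37,7,(0,0,255)),(50,3,(0,255,0))]:
    for u,v in proj('wrist',np.c_[479.5+r*np.cos(a),162.4+r*np.sin(a),z+0*a],st):
        cv2.circle(big,(int((u-x0+.5)*f),int((v-y0+.5)*f)),2,c,-1)
save('w7c',big)
E
```

```text
(no output)
```

View pics/w7c.png

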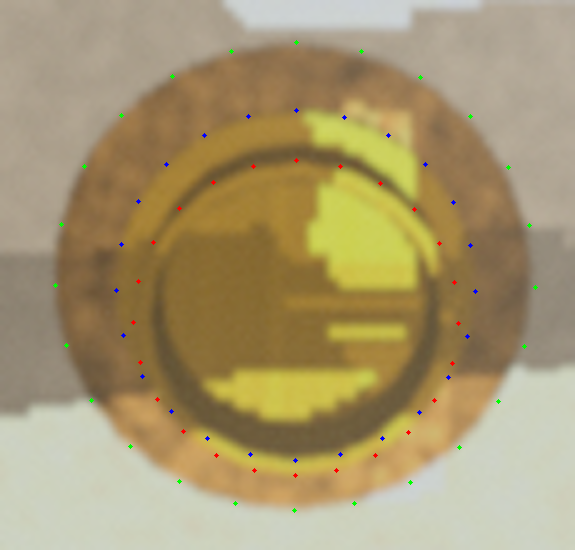

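```bash
python3 -m handwheel '{"gripper":[0.5,0.5,0.5,0.5,0.5],"offset":[[-2,-25,-20],[-2,-57,-46],[-2,-89,-73],[-2,-121,-99],[-2,-149,-122]],"rot":[[0,0,0],[0,0,0],[0,0,0],[0,0,0],[0,0,0]]}'; python3 -m handwheel '{"gripper":[0.5,0.5,0.5,0.5,0.5],"offset":[[0,-12,-12],[0,-13,-12],[0,-13,-12],[0,-13,-12],[0,-13,-12]],"rot":[[0,0,0],[0,0,0],[0,0,0],[0,0,0],[0,0,0]]}';python3 -m handwheel '{"gripper":[0.5,0.5,0.5,0.5,0.5],"offset":[[15,0,0],[35,0,0],[50,0,0],[50,0,0],[50,0,0]],"rot":[[0,0,0],[0,0,0],[0,0,0],[0,0,0],[0,0,0]]}';python3 -m handwheel '{"gripper":[0.5,0.5,0.5,0.5],"offset":[[0,0,0],[0,0,0],[0,0,0],[0,0,0]],"rot":[[0,0,0],[0,0,0],[0,0,0],[0,0,0]]}';python3 - <<'E'
from h import *
st=state();go([479.5,164.7,42.5],st=st)
im=grab_frame('wrist');save('w10',im)
E
```

```text
time_s: 17.03
ee_pos: [490.8, 153.0, 120.9]
ee_rot: [-70.2, 89.9, -160.2]
force: [-0.4, 0.1, -1.3]
gripper_width: 62.2
time_s: 17.45
ee_pos: [481.7, 163.6, 121.8]
ee_rot: [79.3, 89.9, -10.6]
force: [-0.2, -0.2, -0.9]
gripper_width: 62.6
time_s: 17.87
ee_pos: [481.1, 163.5, 71.4]
ee_rot: [11.6, 90.0, -78.4]
force: [0.4, 0.1, -0.7]
gripper_width: 62.7
time_s: 18.2
ee_pos: [481.3, 164.4, 72.8]
ee_rot: [96.9, 89.8, 6.9]
force: [-1.2, -0.6, -1.5]
gripper_width: 62.5
pos [481.3 164.4  72.8] off [30.3 -1.9 -0.3] rot [ 0.09 -0.02 -0.19] t 18.2 w 62.5 F [-1.2 -0.6 -1.5]
```

View pics/w10.png

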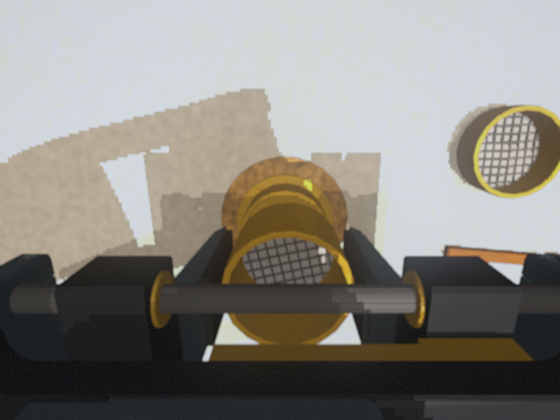

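```bash
python3 -m handwheel '{"gripper":[0.5,0.5,0.5,0.5,0.5],"offset":[[7,-1,0],[14,-1,0],[18,-1,0],[18,-1,0],[18,-1,0]],"rot":[[0,0,0],[0,0,0],[0,0,0],[0,0,0],[0,0,0]]}'; python3 -m handwheel '{"gripper":[0.5,0.5,0.5],"offset":[[0,0,0],[0,0,0],[0,0,0]],"rot":[[0,0,0],[0,0,0],[0,0,0]]}';python3 - <<'E'
from h import *
st=state();go([479.5,164.7,42.5],st=st)
E
```

```text
time_s: 18.67
ee_pos: [479.4, 164.2, 53.5]
ee_rot: [49.5, 90.0, -40.4]
force: [-0.4, -0.3, -1.2]
gripper_width: 62.5
time_s: 18.92
ee_pos: [480.0, 164.3, 54.3]
ee_rot: [91.5, 89.9, 1.6]
force: [-0.3, 0.4, -2.1]
gripper_width: 62.3
pos [480.  164.3  54.3] off [11.8 -0.5 -0.4] rot [ 0.1  -0.   -0.13] t 18.92 w 62.3 F [-0.3  0.4 -2.1]
```

```bash
python3 -m handwheel '{"gripper":[0.5,0.5,0.5,0.5,0.5],"offset":[[3,-0.4,-0.4],[6,-0.4,-0.4],[9,-0.4,-0.4],[9,-0.4,-0.4],[9,-0.4,-0.4]],"rot":[[0,0,0],[0,0,0],[0,0,0],[0,0,0],[0,0,0]]}'; python3 -m handwheel '{"gripper":[0.5,0.5,0.5,0.5,0.5],"offset":[[1,0,0],[2,0,0],[3,0,0],[3,0,0],[3,0,0]],"rot":[[0,0,0],[0,0,0],[0,0,0],[0,0,0],[0,0,0]]}';python3 - <<'E'
from h import *
st=state();go([479.5,164.7,42.5],st=st)
E
```

```text
time_s: 19.33
ee_pos: [479.2, 164.6, 44.7]
ee_rot: [76.5, 89.9, -13.4]
force: [0.4, 0.4, -1.6]
gripper_width: 62.6
time_s: 19.75
ee_pos: [479.5, 164.7, 42.4]
ee_rot: [91.5, 89.9, 1.6]
force: [-1.8, -0.6, 1.4]
gripper_width: 62.4
pos [479.5 164.7  42.4] off [-0.1 -0.  -0. ] rot [ 0.1  -0.   -0.12] t 19.75 w 62.4 F [-1.8 -0.6  1.4]
```

```bash
python3 -m handwheel '{"gripper":[0.4,0.3,0.2,0.1,0],"offset":[[0,0,0],[0,0,0],[0,0,0],[0,0,0],[0,0,0]],"rot":[[0,0,0],[0,0,0],[0,0,0],[0,0,0],[0,0,0]]}'; python3 -m handwheel '{"gripper":[0,0,0,0,0],"offset":[[0,0,0],[-20,0,0],[-60,0,0],[-100,0,0],[-130,0,0]],"rot":[[0,0,0],[0,0,0],[0,0,0],[0,0,0],[0,0,0]]}';python3 -m handwheel '{"gripper":[0,0,0,0],"offset":[[0,0,0],[0,0,0],[0,0,0],[0,0,0]],"rot":[[0,0,0],[0,0,0],[0,0,0],[0,0,0]]}';python3 - <<'E'
from h import *
st=state();go([633,217.5,172],st=st)
im=grab_frame('wrist');save('w11',im)
x0,y0,f=210,125,4
big=cv2.resize(im[y0:275,x0:365],None,fx=f,fy=f,interpolation=cv2.INTER_CUBIC)
a=np.linspace(0,2*np.pi,25)
for r,z,c in[(31,82,(255,0,0)),(37,7,(0,0,255))]:
    for u,v in proj('wrist',np.c_[479.5+r*np.cos(a),162.5+r*np.sin(a),z+0*a],st):
        cv2.circle(big,(int((u-x0+.5)*f),int((v-y0+.5)*f)),2,c,-1)
save('w11c',big)
E
```

```text
time_s: 20.17
ee_pos: [479.5, 164.6, 41.9]
ee_rot: [88.2, 89.9, -1.7]
force: [0.3, 0.7, 0.8]
gripper_width: 80.8
time_s: 20.58
ee_pos: [479.8, 164.9, 174.8]
ee_rot: [99.9, 89.8, 10.0]
force: [1.0, 0.4, 0.1]
gripper_width: 91.4
time_s: 20.92
ee_pos: [478.1, 164.3, 170.5]
ee_rot: [-52.0, 89.9, -141.9]
force: [-0.3, -0.5, 0.1]
gripper_width: 91.3
pos [478.1 164.3 170.5] off [ -1.8 155.  -53. ] rot [0.09 0.06 0.08] t 20.92 w 91.3 F [-0.3 -0.5  0.1]
```

View pics/w11c.png

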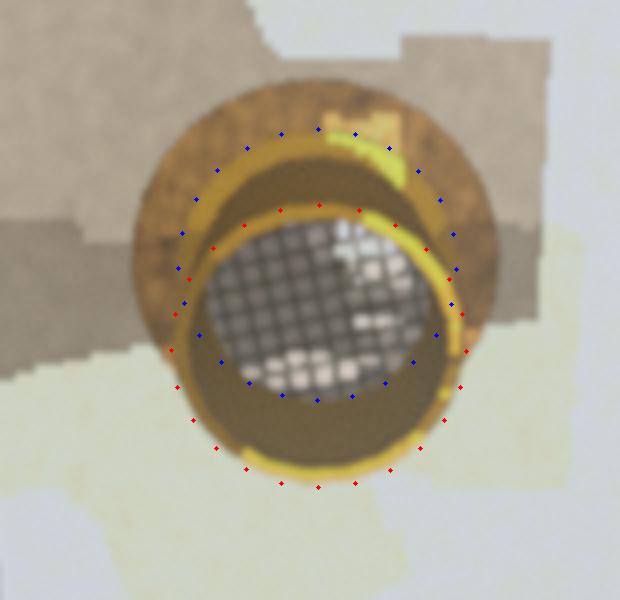

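View pics/w11.png

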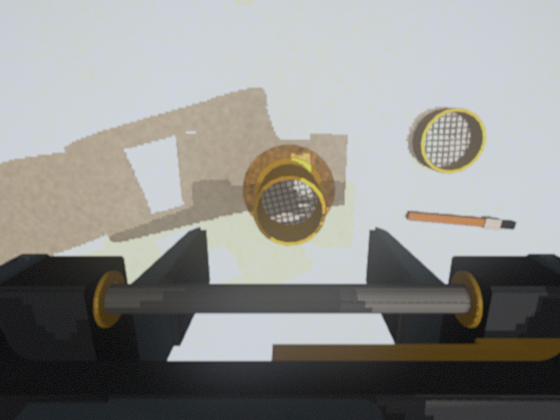

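Deep sieve sits level in the pan, with its rim at about (290,210) matching the prediction within about 1 px. Now the shallow sieve.

```bash
python3 -m handwheel '{"gripper":[0,0,0,0,0],"offset":[[0,22,-8],[0,57,-20],[0,92,-32],[0,125,-43],[0,145,-50]],"rot":[[0,0,0],[0,0,0],[0,0,0],[0,0,0],[0,0,0]]}'; python3 -m handwheel '{"gripper":[0,0,0,0,0],"offset":[[0,9,-3],[0,9,-3],[0,9,-3],[0,9,-3],[0,9,-3]],"rot":[[0,0,0],[0,0,0],[0,0,0],[0,0,0],[0,0,0]]}';python3 - <<'E'
from h import *
st=state();go([633,217.5,10],st=st)
im=grab_frame('wrist');save('w12',im)
c=brass(im,(150,60,420,270))[0];e=cv2.fitEllipse(c);print(e,[px2plane('wrist',e[0],z,st).round(1) for z in(30,25)])
x0,y0,f=210,125,4
big=cv2.resize(im[y0:275,x0:365],None,fx=f,fy=f,interpolation=cv2.INTER_CUBIC)
a=np.linspace(0,2*np.pi,25)
for r,z,c in[(31,30,(255,0,0))]:
    for u,v in proj('wrist',np.c_[633+r*np.cos(a),217.5+r*np.sin(a),z+0*a],st):
        cv2.circle(big,(int((u-x0+.5)*f),int((v-y0+.5)*f)),2,c,-1)
save('w12c',big)
E
```

```text
time_s: 21.38
ee_pos: [626.6, 215.7, 170.1]
ee_rot: [58.8, 90.0, -31.2]
force: [0.3, 0.2, -0.1]
gripper_width: 91.3
time_s: 21.8
ee_pos: [632.0, 217.5, 172.1]
ee_rot: [44.1, 90.0, -45.8]
force: [-1.0, 0.4, 0.6]
gripper_width: 91.1
pos [632.  217.5 172.1] off [162.1   0.9  -0. ] rot [ 0.1   0.03 -0.03] t 21.8 w 91.1 F [-1.   0.4  0.6]
((290.25311279296875, 193.1029052734375), (58.48179626464844, 58.85325622558594), 21.653934478759766) [array([[634.8, 219.5,  30. ]]), array([[634.9, 218.3,  25. ]])]
```

View pics/w12c.png

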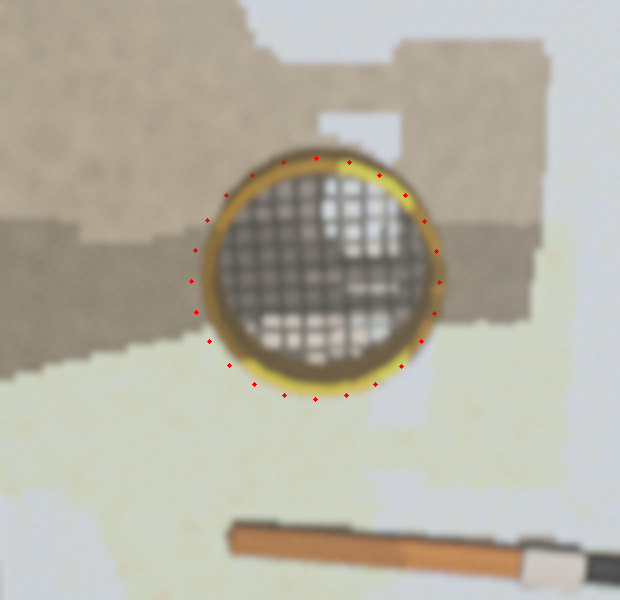

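```bash
python3 -m handwheel '{"gripper":[0,0,0,0,0],"offset":[[20,2,-1],[60,2,-1],[95,2,-1],[125,2,-1],[140,2,-1]],"rot":[[0,0,0],[0,0,0],[0,0,0],[0,0,0],[0,0,0]]}'; python3 -m handwheel '{"gripper":[0,0,0,0,0],"offset":[[7,0,0],[7,0,0],[7,0,0],[7,0,0],[7,0,0]],"rot":[[0,0,0],[0,0,0],[0,0,0],[0,0,0],[0,0,0]]}';python3 - <<'E'
from h import *
st=state();go([634.5,218.5,9],st=st)
E
```

```text
time_s: 22.27
ee_pos: [632.2, 217.9, 28.6]
ee_rot: [-64.4, 89.7, -154.3]
force: [0.2, -0.5, 0.1]
gripper_width: 91.5
time_s: 22.68
ee_pos: [636.5, 219.3, 27.4]
ee_rot: [101.3, 89.7, 11.4]
force: [-0.3, 0.2, 0.3]
gripper_width: 91.4
pos [636.5 219.3  27.4] off [18.4 -2.1  0.8] rot [ 0.1  -0.06 -0.3 ] t 22.68 w 91.4 F [-0.3  0.2  0.3]
```

```bash
python3 -m handwheel '{"gripper":[0,0,0,0,0],"offset":[[5,-0.5,0],[10,-0.5,0],[15,-0.5,0],[16,-0.5,0],[16,-0.5,0]],"rot":[[0,0,0],[0,0,0],[0,0,0],[0,0,0],[0,0,0]]}'; python3 -m handwheel '{"gripper":[0.1,0.2,0.35,0.5,0.5],"offset":[[0,0,0],[0,0,0],[0,0,0],[0,0,0],[0,0,0]],"rot":[[0,0,0],[0,0,0],[0,0,0],[0,0,0],[0,0,0]]}' 25;  python3 -m handwheel '{"gripper":[0.5,0.5,0.5],"offset":[[0,0,0],[0,0,0],[0,0,0]],"rot":[[0,0,0],[0,0,0],[0,0,0]]}' ; python3 -c "
from h import *
go([634.5,218.5,9])"; python3 -m handwheel '{"gripper":[0.5,0.5,0.5,0.5,0.5],"offset":[[-10,0,0],[-35,0,0],[-75,0,0],[-115,0,0],[-135,0,0]],"rot":[[0,0,0],[0,0,0],[0,0,0],[0,0,0],[0,0,0]]}'; python3 -m handwheel '{"gripper":[0.5,0.5,0.5,0.5],"offset":[[0,0,0],[0,0,0],[0,0,0],[0,0,0]],"rot":[[0,0,0],[0,0,0],[0,0,0],[0,0,0]]}';python3 - <<'E'
from h import *
st=state();go([479.5,163,144],st=st)
im=grab_frame('wrist');save('w13',im);crop(im,210,170,370,345,4,'w13c')
held(st,[(21,31,1),(21,27.5,1),(21,31,-1),(-3,31,1)])
E
```

```text
time_s: 23.1
ee_pos: [634.3, 218.7, 8.4]
ee_rot: [21.1, 90.0, -68.8]
force: [0.7, -0.3, -0.1]
gripper_width: 91.1
time_s: 23.52
ee_pos: [635.0, 218.9, 9.5]
ee_rot: [90.5, 89.9, 0.6]
force: [-0.2, 0.4, 1.0]
gripper_width: 62.4
time_s: 23.77
ee_pos: [635.0, 218.9, 9.5]
ee_rot: [91.5, 89.9, 1.6]
force: [0.9, -0.2, 0.4]
gripper_width: 62.1
pos [635.  218.9   9.5] off [ 0.5 -0.5  0.4] rot [ 0.09 -0.   -0.12] t 23.77 w 62.1 F [ 0.9 -0.2  0.4]
time_s: 24.18
ee_pos: [636.5, 219.5, 150.2]
ee_rot: [104.5, 89.5, 14.6]
force: [0.8, 0.0, -0.2]
gripper_width: 62.3
time_s: 24.52
ee_pos: [633.3, 218.5, 142.2]
ee_rot: [-58.8, 89.8, -148.7]
force: [1.3, 0.6, -1.9]
gripper_width: 62.4
pos [633.3 218.5 142.2] off [  -1.4 -153.9   55.2] rot [0.1  0.08 0.13] t 24.52 w 62.4 F [ 1.3  0.6 -1.9]
21 31 1 [[288.0, 223.0], [288.0, 214.0], [288.0, 204.0]]
21 27.5 1 [[288.0, 230.0], [288.0, 220.0], [288.0, 211.0]]
21 31 -1 [[288.0, 331.0], [288.0, 323.0], [288.0, 315.0]]
-3 31 1 [[288.0, 209.0], [288.0, 201.0], [288.0, 192.0]]
```

View pics/w13c.png

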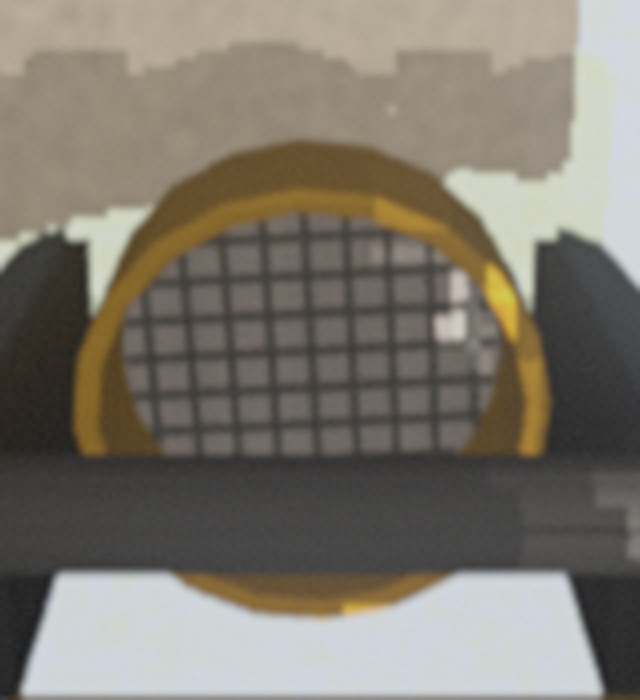

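```bash
python3 -m handwheel '{"gripper":[0.5,0.5,0.5,0.5,0.5],"offset":[[0,-22,8],[0,-57,20],[0,-92,32],[0,-125,44],[0,-145,51]],"rot":[[0,0,0],[0,0,0],[0,0,0],[0,0,0],[0,0,0]]}'; python3 -m handwheel '{"gripper":[0.5,0.5,0.5,0.5,0.5],"offset":[[0,-9,3],[0,-9,3],[0,-9,3],[0,-9,3],[0,-9,3]],"rot":[[0,0,0],[0,0,0],[0,0,0],[0,0,0],[0,0,0]]}';python3 -m handwheel '{"gripper":[0.5,0.5,0.5,0.5,0.5],"offset":[[10,0,0],[22,0,0],[32,0,0],[32,0,0],[32,0,0]],"rot":[[0,0,0],[0,0,0],[0,0,0],[0,0,0],[0,0,0]]}';python3 -m handwheel '{"gripper":[0.5,0.5,0.5,0.5],"offset":[[0,0,0],[0,0,0],[0,0,0],[0,0,0]],"rot":[[0,0,0],[0,0,0],[0,0,0],[0,0,0]]}';python3 - <<'E'
from h import *
st=state();go([479.5,164.3,85.5],st=st)
im=grab_frame('wrist');save('w14',im)
E
```

```text
time_s: 24.98
ee_pos: [485.0, 166.1, 142.4]
ee_rot: [-64.2, 89.7, -154.1]
force: [-1.0, -0.6, -1.0]
gripper_width: 62.1
time_s: 25.4
ee_pos: [482.4, 165.2, 143.9]
ee_rot: [95.0, 89.8, 5.1]
force: [0.2, 0.4, -0.3]
gripper_width: 62.0
time_s: 25.82
ee_pos: [480.5, 164.6, 111.0]
ee_rot: [-19.8, 90.0, -109.7]
force: [0.0, 0.4, -1.1]
gripper_width: 62.0
time_s: 26.15
ee_pos: [481.1, 164.8, 112.5]
ee_rot: [94.9, 89.8, 5.0]
force: [-0.1, -0.5, -1.7]
gripper_width: 62.3
pos [481.1 164.8 112.5] off [27.  -1.6  0.5] rot [ 0.1  -0.01 -0.16] t 26.15 w 62.3 F [-0.1 -0.5 -1.7]
```

View pics/w14.png

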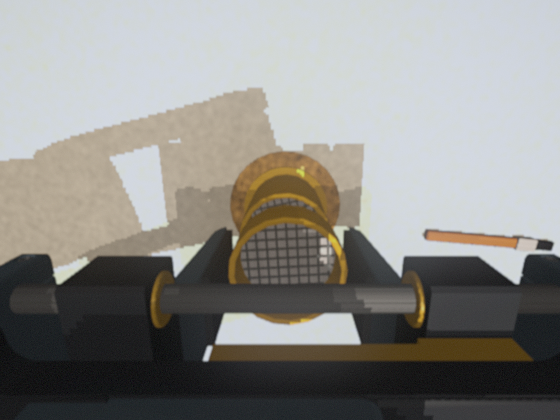

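```bash
python3 -m handwheel '{"gripper":[0.5,0.5,0.5,0.5,0.5],"offset":[[5,-1,0.5],[11,-1,0.5],[16,-1,0.5],[16,-1,0.5],[16,-1,0.5]],"rot":[[0,0,0],[0,0,0],[0,0,0],[0,0,0],[0,0,0]]}'; python3 -m handwheel '{"gripper":[0.5,0.5,0.5],"offset":[[0,0,0],[0,0,0],[0,0,0]],"rot":[[0,0,0],[0,0,0],[0,0,0]]}';python3 - <<'E'
from h import *
st=state();go([479.5,164.3,85.5],st=st)
E
```

```text
time_s: 26.62
ee_pos: [479.4, 164.0, 95.5]
ee_rot: [46.1, 90.0, -43.8]
force: [0.3, 0.1, -1.4]
gripper_width: 62.3
time_s: 26.87
ee_pos: [480.0, 164.2, 96.3]
ee_rot: [92.1, 89.9, 2.2]
force: [-0.0, 0.1, -0.5]
gripper_width: 62.1
pos [480.  164.2  96.3] off [10.8 -0.6 -0.1] rot [ 0.09 -0.   -0.13] t 26.87 w 62.1 F [-0.   0.1 -0.5]
```

```bash
python3 -m handwheel '{"gripper":[0.5,0.5,0.5,0.5,0.5],"offset":[[3,-0.4,0],[6,-0.4,0],[8.5,-0.4,0],[8.5,-0.4,0],[8.5,-0.4,0]],"rot":[[0,0,0],[0,0,0],[0,0,0],[0,0,0],[0,0,0]]}'; python3 -m handwheel '{"gripper":[0.5,0.5,0.5,0.5,0.5],"offset":[[1,0,0],[2,0,0],[2.5,0,0],[2.5,0,0],[2.5,0,0]],"rot":[[0,0,0],[0,0,0],[0,0,0],[0,0,0],[0,0,0]]}';python3 - <<'E'
from h import *
st=state();go([479.5,164.3,85.5],st=st)
E
```

```text
time_s: 27.28
ee_pos: [479.3, 164.1, 87.3]
ee_rot: [76.9, 89.9, -13.0]
force: [-0.6, 0.1, -0.9]
gripper_width: 62.2
time_s: 27.7
ee_pos: [479.6, 164.2, 85.5]
ee_rot: [91.9, 89.9, 2.0]
force: [-0.8, -0.1, 3.6]
gripper_width: 62.5
pos [479.6 164.2  85.5] off [-0.  -0.1 -0.1] rot [ 0.09 -0.   -0.13] t 27.7 w 62.5 F [-0.8 -0.1  3.6]
```

Seated, with contact at the expected height. I release and look.

```bash
python3 -m handwheel '{"gripper":[0.4,0.3,0.2,0.1,0],"offset":[[0,0,0],[0,0,0],[0,0,0],[0,0,0],[0,0,0]],"rot":[[0,0,0],[0,0,0],[0,0,0],[0,0,0],[0,0,0]]}'; python3 -m handwheel '{"gripper":[0,0,0,0,0],"offset":[[0,0,0],[-20,0,0],[-50,0,0],[-80,0,0],[-100,0,0]],"rot":[[0,0,0],[0,0,0],[0,0,0],[0,0,0],[0,0,0]]}';python3 -m handwheel '{"gripper":[0,0,0,0],"offset":[[0,0,0],[0,0,0],[0,0,0],[0,0,0]],"rot":[[0,0,0],[0,0,0],[0,0,0],[0,0,0]]}';python3 - <<'E'
from h import *
st=state();go([441.5,358.5,185],st=st)
im=grab_frame('wrist');save('w15',im)
x0,y0,f=210,125,4
big=cv2.resize(im[y0:275,x0:365],None,fx=f,fy=f,interpolation=cv2.INTER_CUBIC)
a=np.linspace(0,2*np.pi,25)
for r,z,c in[(31,106,(255,0,0)),(37,7,(0,0,255))]:
    for u,v in proj('wrist',np.c_[479.5+r*np.cos(a),162.8+r*np.sin(a),z+0*a],st):
        cv2.circle(big,(int((u-x0+.5)*f),int((v-y0+.5)*f)),2,c,-1)
save('w15c',big)
s=grab_frame('scene');crop(s,200,140,400,290,4,'s15c')
E
```

```text
time_s: 28.12
ee_pos: [479.4, 164.2, 84.9]
ee_rot: [86.4, 89.9, -3.5]
force: [-0.7, 0.2, 0.2]
gripper_width: 81.4
time_s: 28.53
ee_pos: [480.1, 164.4, 187.6]
ee_rot: [100.8, 89.7, 10.9]
force: [0.6, 0.5, 0.2]
gripper_width: 91.4
time_s: 28.87
ee_pos: [478.3, 163.8, 183.6]
ee_rot: [-49.1, 89.9, -139.0]
force: [-0.1, 0.0, -0.3]
gripper_width: 91.4
pos [478.3 163.8 183.6] off [  -1.6  -36.5 -194.7] rot [0.09 0.06 0.07] t 28.87 w 91.4 F [-0.1  0.  -0.3]
```

View pics/w15c.png

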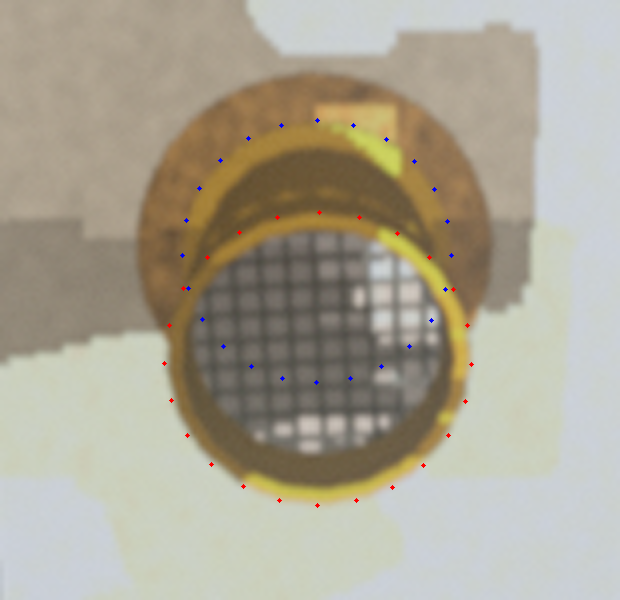

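View pics/s15c.png

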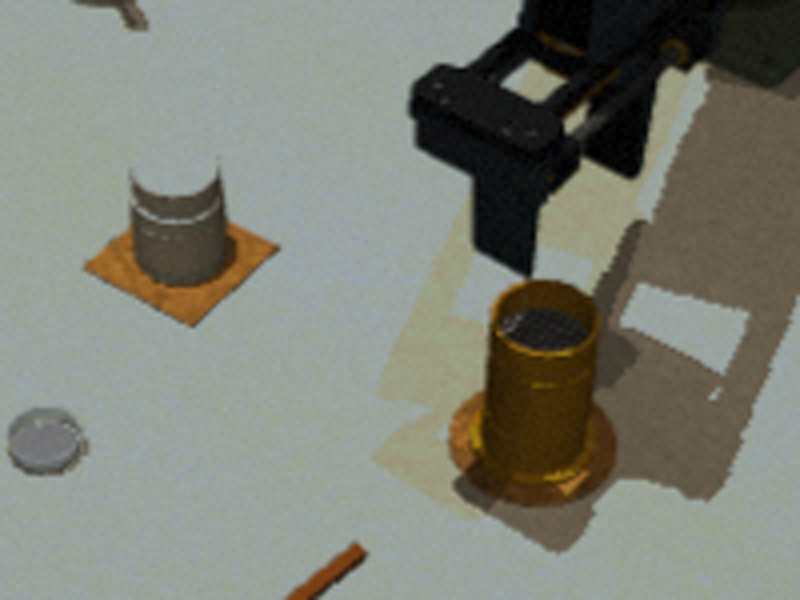

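Stack stands straight and is seated in both views (scene crop: stack at (545,380), jar on its mat). Now the vial.

```bash
python3 -m handwheel '{"gripper":[0,0,0,0,0],"offset":[[0,-5,-25],[0,-12,-65],[0,-20,-105],[0,-28,-145],[0,-34,-180]],"rot":[[0,0,0],[0,0,0],[0,0,0],[0,0,0],[0,0,0]]}'; python3 -m handwheel '{"gripper":[0.2,0.2,0.2,0.2,0.2],"offset":[[0,-2,-14],[0,-2,-14],[0,-2,-14],[0,-2,-14],[0,-2,-14]],"rot":[[0,0,0],[0,0,0],[0,0,0],[0,0,0],[0,0,0]]}';python3 - <<'E'
from h import *
st=state();go([441.5,358.5,12],st=st)
im=grab_frame('wrist');save('w16',im)
E
```

```text
time_s: 29.38
ee_pos: [443.9, 346.0, 184.1]
ee_rot: [27.2, 90.0, -62.7]
force: [1.4, -0.4, -0.4]
gripper_width: 91.5
time_s: 29.8
ee_pos: [443.2, 356.5, 184.8]
ee_rot: [52.5, 89.9, -37.5]
force: [0.9, -0.0, 0.3]
gripper_width: 72.9
pos [443.2 356.5 184.8] off [172.8  -1.9  -2.2] rot [ 0.    0.06 -0.08] t 29.8 w 72.9 F [ 0.9 -0.   0.3]
```

View pics/w16.png

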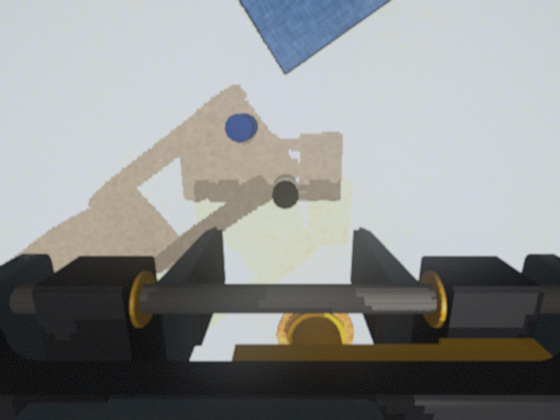

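```bash
python3 - <<'E'
from h import *
st=state();im=cv2.cvtColor(cv2.imread('pics/w16.png'),cv2.COLOR_BGR2RGB)
m=(im.max(2)<75).astype(np.uint8);m[:160]=0;m[222:]=0;m[:,:240]=0;m[:,330:]=0
cs,_=cv2.findContours(m,cv2.RETR_EXTERNAL,cv2.CHAIN_APPROX_NONE);c=max(cs,key=cv2.contourArea);e=cv2.fitEllipse(c)
print(e,px2plane('wrist',e[0],55,st).round(1))
E
```

```text
Traceback (most recent call last):
cv2.error: OpenCV(4.12.0) /io/opencv/modules/imgproc/src/shapedescr.cpp:361: error: (-201:Incorrect size of input array) There should be at least 5 points to fit the ellipse in function 'fitEllipseNoDirect'
```

```bash
python3 - <<'E'
from h import *
st=state();im=cv2.cvtColor(cv2.imread('pics/w16.png'),cv2.COLOR_BGR2RGB)
for T in(85,100,115):
    m=(im.max(2)<T).astype(np.uint8);m[:160]=0;m[222:]=0;m[:,:240]=0;m[:,330:]=0
    cs,_=cv2.findContours(m,cv2.RETR_EXTERNAL,cv2.CHAIN_APPROX_NONE);c=max(cs,key=cv2.contourArea);e=cv2.fitEllipse(c)
    print(T,e,px2plane('wrist',e[0],55,st).round(1))
E
```

```text
85 ((284.8514404296875, 194.0168914794922), (23.117507934570312, 24.53830337524414), 179.13023376464844) [[441.  360.6  55. ]]
100 ((284.9423828125, 194.02093505859375), (24.245807647705078, 25.720497131347656), 176.82496643066406) [[441.1 360.5  55. ]]
115 ((284.8433532714844, 193.89817810058594), (25.02206039428711, 26.249893188476562), 5.89350700378418) [[441.  360.7  55. ]]
```

```bash
python3 -m handwheel '{"gripper":[0.2,0.2,0.2,0.2,0.2],"offset":[[20,-2,-3],[60,-2,-3],[100,-2,-3],[130,-2,-3],[150,-2,-3]],"rot":[[0,0,0],[0,0,0],[0,0,0],[0,0,0],[0,0,0]]}'; python3 -m handwheel '{"gripper":[0.2,0.2,0.2,0.2,0.2],"offset":[[5,0,0],[5,0,0],[5,0,0],[5,0,0],[5,0,0]],"rot":[[0,0,0],[0,0,0],[0,0,0],[0,0,0],[0,0,0]]}';python3 - <<'E'
from h import *
st=state();go([441,360,12],st=st)
E
```

```text
time_s: 30.27
ee_pos: [440.1, 358.6, 32.1]
ee_rot: [-29.5, 89.8, -119.5]
force: [0.1, -0.0, -0.3]
gripper_width: 73.0
time_s: 30.68
ee_pos: [442.3, 361.7, 31.8]
ee_rot: [115.1, 89.7, 25.2]
force: [-0.6, -0.2, -0.3]
gripper_width: 73.2
pos [442.3 361.7  31.8] off [19.8 -1.4  1.8] rot [ 0.08 -0.12 -0.27] t 30.68 w 73.2 F [-0.6 -0.2 -0.3]
```

```bash
python3 -m handwheel '{"gripper":[0.2,0.2,0.2,0.2,0.2],"offset":[[6,-0.5,0.5],[12,-0.5,0.5],[17,-0.5,0.5],[18,-0.5,0.5],[18,-0.5,0.5]],"rot":[[0,0,0],[0,0,0],[0,0,0],[0,0,0],[0,0,0]]}'; python3 -m handwheel '{"gripper":[0.35,0.5,0.65,0.8,0.85],"offset":[[0,0,0],[0,0,0],[0,0,0],[0,0,0],[0,0,0]],"rot":[[0,0,0],[0,0,0],[0,0,0],[0,0,0],[0,0,0]]}' 12;  python3 -m handwheel '{"gripper":[0.85,0.85,0.85,0.85],"offset":[[0,0,0],[0,0,0],[0,0,0],[0,0,0]],"rot":[[0,0,0],[0,0,0],[0,0,0],[0,0,0]]}' ; python3 -c "
from h import *
go([441,360,12]);save('w17',grab_frame('wrist'))"
```

```text
time_s: 31.1
ee_pos: [440.3, 360.3, 11.2]
ee_rot: [28.1, 89.9, -61.8]
force: [0.1, -0.0, 1.4]
gripper_width: 73.2
time_s: 31.52
ee_pos: [440.8, 360.6, 12.1]
ee_rot: [93.5, 89.9, 3.6]
force: [-0.3, -0.1, -0.3]
gripper_width: 42.5
time_s: 31.85
ee_pos: [440.7, 360.6, 12.0]
ee_rot: [88.7, 89.9, -1.2]
force: [-0.2, -0.8, 0.0]
gripper_width: 25.9
pos [440.7 360.6  12. ] off [0.  0.3 0.6] rot [ 0.1   0.   -0.11] t 31.85 w 25.9 F [-0.2 -0.8  0. ]
```

View pics/w17.png

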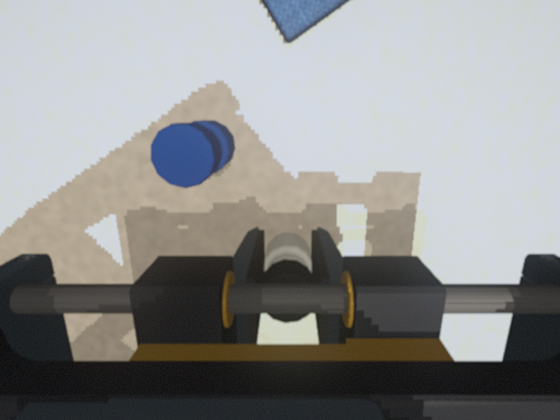

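```bash
python3 -m handwheel '{"gripper":[0.85,0.85,0.85,0.85,0.85],"offset":[[-10,0,0],[-40,0,0],[-80,0,0],[-120,0,0],[-150,0,0]],"rot":[[0,0,0],[0,0,0],[0,0,0],[0,0,0],[0,0,0]]}'; python3 -m handwheel '{"gripper":[0.85,0.85,0.85,0.85,0.85],"offset":[[-5,4,20],[-5,9,55],[-5,14,95],[-5,19,135],[-5,24,175]],"rot":[[0,0,0],[0,0,0],[0,0,0],[0,0,0],[0,0,0]]}'; python3 -m handwheel '{"gripper":[0.85,0.85,0.85,0.85,0.85],"offset":[[0,5,38],[0,10,76],[0,15,114],[0,20,142],[0,21,155]],"rot":[[0,0,0],[0,0,0],[0,0,0],[0,0,0],[0,0,0]]}';python3 -m handwheel '{"gripper":[0.85,0.85,0.85,0.85,0.85],"offset":[[20,0,0],[50,0,0],[80,0,0],[100,0,0],[100,0,0]],"rot":[[0,0,0],[0,0,0],[0,0,0],[0,0,0],[0,0,0]]}';python3 -m handwheel '{"gripper":[0.85,0.85,0.85],"offset":[[0,0,0],[0,0,0],[0,0,0]],"rot":[[0,0,0],[0,0,0],[0,0,0]]}';python3 - <<'E'
from h import *
st=state();go([486.5,29.5,12],st=st)
save('w18',grab_frame('wrist'))
E
```

```text
time_s: 32.32
ee_pos: [441.1, 361.1, 166.0]
ee_rot: [116.4, 89.7, 26.5]
force: [1.3, -0.5, -1.0]
gripper_width: 26.0
time_s: 32.73
ee_pos: [464.5, 184.1, 167.9]
ee_rot: [92.7, 89.8, 2.9]
force: [0.8, -0.2, -0.4]
gripper_width: 26.2
time_s: 33.15
ee_pos: [486.4, 27.4, 167.9]
ee_rot: [68.3, 89.8, -21.7]
force: [0.0, 1.4, -0.6]
gripper_width: 26.3
time_s: 33.57
ee_pos: [483.0, 30.4, 64.1]
ee_rot: [-86.4, 89.6, -176.4]
force: [-0.5, -0.2, -0.7]
gripper_width: 26.5
time_s: 33.82
ee_pos: [487.6, 30.8, 68.9]
ee_rot: [90.9, 89.7, 1.0]
force: [0.8, 0.2, 0.3]
gripper_width: 26.2
pos [487.6  30.8  68.9] off [56.9 -1.4  1.3] rot [ 0.1  -0.   -0.31] t 33.82 w 26.2 F [0.8 0.2 0.3]
```

View pics/w18.png

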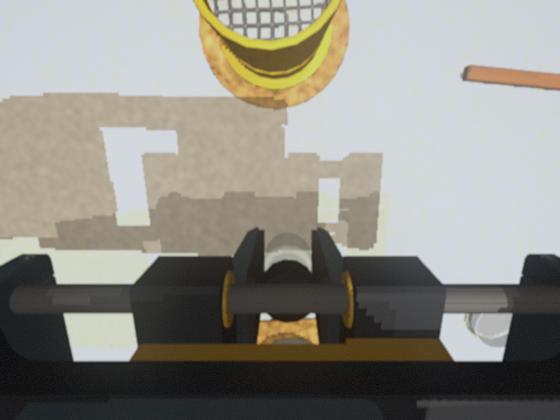

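```bash
python3 -m handwheel '{"gripper":[0.85,0.85,0.85,0.85,0.85],"offset":[[15,-0.5,0.5],[35,-0.5,0.5],[48,-0.5,0.5],[51,-0.5,0.5],[51,-0.5,0.5]],"rot":[[0,0,0],[0,0,0],[0,0,0],[0,0,0],[0,0,0]]}'; python3 -m handwheel '{"gripper":[0.85,0.85,0.85,0.85,0.85],"offset":[[0,0,0],[0,0,0],[0,0,0],[0,0,0],[0,0,0]],"rot":[[0,0,0],[0,0,0],[0,0,0],[0,0,0],[0,0,0]]}';python3 - <<'E'
from h import *
st=state();go([486.5,29.5,12],st=st)
E
```

```text
time_s: 34.28
ee_pos: [485.8, 30.2, 16.2]
ee_rot: [87.0, 89.9, -2.9]
force: [0.4, 1.2, 0.3]
gripper_width: 26.3
time_s: 34.7
ee_pos: [486.1, 30.2, 16.6]
ee_rot: [89.6, 89.8, -0.3]
force: [0.4, -0.2, -1.9]
gripper_width: 26.4
pos [486.1  30.2  16.6] off [4.6 0.4 0.7] rot [ 0.1   0.   -0.16] t 34.7 w 26.4 F [ 0.4 -0.2 -1.9]
```

```bash
python3 -m handwheel '{"gripper":[0.85,0.85,0.85,0.85,0.85],"offset":[[2,0,0.5],[3.5,0,0.5],[4.5,0,0.5],[5,0,0.5],[5,0,0.5]],"rot":[[0,0,0],[0,0,0],[0,0,0],[0,0,0],[0,0,0]]}';python3 -c "
from h import *
go([486.5,29.5,12])"
```

```text
time_s: 35.12
ee_pos: [485.8, 29.6, 11.9]
ee_rot: [86.6, 89.9, -3.3]
force: [-3.1, -0.4, 8.4]
gripper_width: 26.6
pos [485.8  29.6  11.9] off [-0.1  0.7  0.1] rot [ 0.1   0.01 -0.1 ] t 35.12 w 26.6 F [-3.1 -0.4  8.4]
```

Contact with the bench. I release gently, retreat and check everything.

```bash
python3 -m handwheel '{"gripper":[0.85,0.8,0.7,0.6,0.5],"offset":[[-0.5,0,0],[-0.5,0,0],[-0.5,0,0],[-0.5,0,0],[-0.5,0,0]],"rot":[[0,0,0],[0,0,0],[0,0,0],[0,0,0],[0,0,0]]}'; python3 -m handwheel '{"gripper":[0.3,0.1,0,0,0],"offset":[[0,0,0],[0,0,0],[0,0,0],[0,0,0],[-10,0,0]],"rot":[[0,0,0],[0,0,0],[0,0,0],[0,0,0],[0,0,0]]}';python3 -m handwheel '{"gripper":[0,0,0,0,0],"offset":[[-40,0,0],[-80,0,0],[-120,0,0],[-160,0,0],[-190,0,0]],"rot":[[0,0,0],[0,0,0],[0,0,0],[0,0,0],[0,0,0]]}';python3 -m handwheel '{"gripper":[0,0,0,0],"offset":[[0,0,0],[0,0,0],[0,0,0],[0,0,0]],"rot":[[0,0,0],[0,0,0],[0,0,0],[0,0,0]]}';python3 - <<'E'
from h import *
st=state();go([486.5,29.5,12],st=st);save('w19',grab_frame('wrist'))
s=grab_frame('scene');save('s19',s)
E
```

```text
time_s: 35.53
ee_pos: [485.7, 29.6, 11.3]
ee_rot: [88.2, 89.9, -1.7]
force: [0.4, 0.4, -0.5]
gripper_width: 37.7
time_s: 35.95
ee_pos: [484.4, 29.6, 20.4]
ee_rot: [-83.0, 89.9, -172.9]
force: [-0.9, 0.0, -0.2]
gripper_width: 71.1
time_s: 36.37
ee_pos: [486.1, 29.7, 215.1]
ee_rot: [91.1, 89.7, 1.2]
force: [0.3, 0.0, 0.8]
gripper_width: 90.8
time_s: 36.7
ee_pos: [484.3, 29.6, 209.9]
ee_rot: [-82.6, 89.9, -172.5]
force: [-0.9, 0.5, 0.2]
gripper_width: 90.9
pos [484.3  29.6 209.9] off [1.979e+02 2.500e+00 1.000e-01] rot [0.1  0.01 0.1 ] t 36.7 w 90.9 F [-0.9  0.5  0.2]
```

View pics/w19.png

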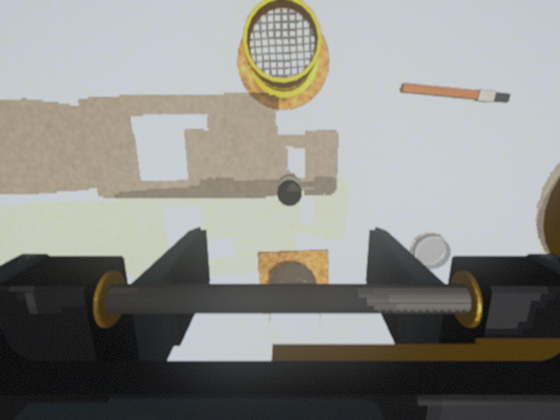

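View pics/s19.png

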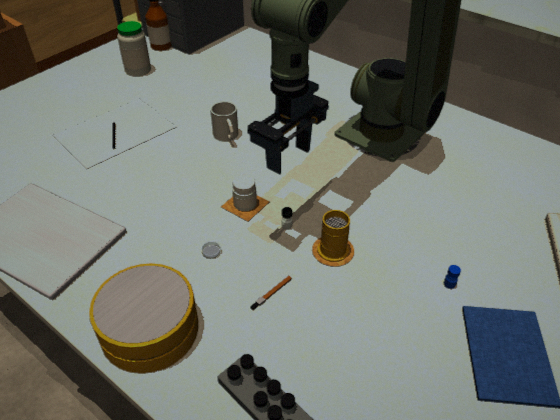

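The vial stands midway at (289,190) in the wrist view. One more look, above the jar.

```bash
python3 -m handwheel '{"gripper":[0,0,0,0,0],"offset":[[0,2,25],[0,5,60],[0,7,95],[0,8,125],[0,8,140]],"rot":[[0,0,0],[0,0,0],[0,0,0],[0,0,0],[0,0,0]]}';python3 -m handwheel '{"gripper":[0,0,0,0,0],"offset":[[0,0,0],[0,0,0],[0,0,0],[0,0,0],[0,0,0]],"rot":[[0,0,0],[0,0,0],[0,0,0],[0,0,0],[0,0,0]]}';python3 - <<'E'
from h import *
st=state();go([493,-104,200],st=st);im=grab_frame('wrist');save('w20',im)
x0,y0,f=200,120,4
big=cv2.resize(im[y0:265,x0:380],None,fx=f,fy=f,interpolation=cv2.INTER_CUBIC)
a=np.linspace(0,2*np.pi,25);C=(492,-104)
for r,z,c in[(28,78,(255,0,0)),(30,3,(0,0,255))]:
    for u,v in proj('wrist',np.c_[C[0]+r*np.cos(a),C[1]+r*np.sin(a),z+0*a],st):
        cv2.circle(big,(int((u-x0+.5)*f),int((v-y0+.5)*f)),2,c,-1)
save('w20c',big)
c=brass(im,(150,60,420,270))[0];print(px2plane('wrist',cv2.boxPoints(cv2.minAreaRect(c)),3,st).round(1))
# vial from w19
i=cv2.cvtColor(cv2.imread('pics/w19.png'),cv2.COLOR_BGR2RGB)
Rt=R.from_matrix(np.array([[0,1,0],[0,0,-1],[-1,0,0.]]))*R.from_rotvec([-0.1,0,-0.1],degrees=True)
s2={'ee_pos':np.array([484.3,29.6,209.9]),'ee_rot':Rt.as_euler('xyz',degrees=True)}
m=(i.max(2)<100).astype(np.uint8);m[:165]=0;m[222:]=0;m[:,:250]=0;m[:,330:]=0
c=max(cv2.findContours(m,0,1)[0],key=cv2.contourArea);e=cv2.fitEllipse(c);print(e,px2plane('wrist',e[0],55,s2).round(1))
E
```

```text
time_s: 37.22
ee_pos: [493.4, -113.2, 210.4]
ee_rot: [-17.8, 89.9, -107.8]
force: [0.8, -0.2, 0.3]
gripper_width: 91.3
time_s: 37.63
ee_pos: [493.6, -109.3, 211.5]
ee_rot: [99.7, 89.9, 9.9]
force: [-1.0, -0.5, 0.3]
gripper_width: 91.2
pos [ 493.6 -109.3  211.5] off [11.5 -0.6 -5.3] rot [ 0.18 -0.01 -0.08] t 37.63 w 91.2 F [-1.  -0.5  0.3]
[[ 439.2  -65.8    3. ]
 [ 523.2  -43.2    3. ]
 [ 537.3  -89.3    3. ]
 [ 450.6 -113.5    3. ]]
((288.96856689453125, 192.18603515625), (22.2506046295166, 23.60662841796875), 172.50741577148438) [[485.6  29.6  55. ]]
```

View pics/w20c.png

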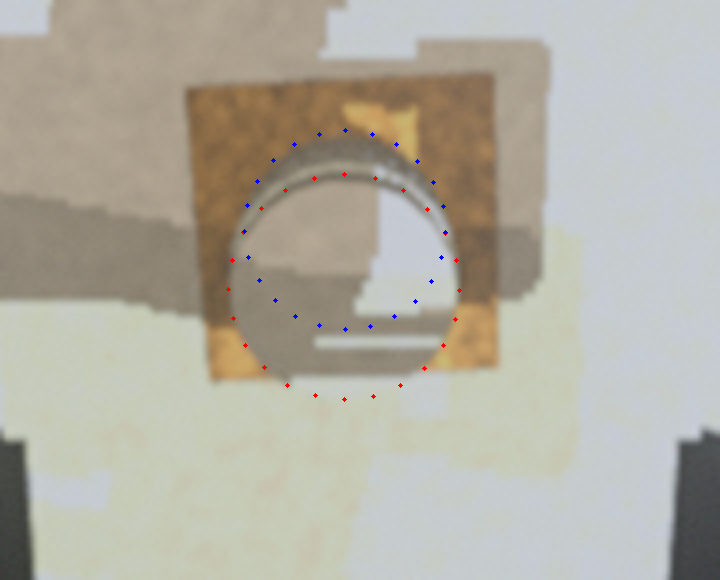

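Jar base (circle centre (345,230)) and mat centre (about (347,227)) agree in the crop. Handing in.

```bash
python3 -c "
from workcell import *
print(job_done())"
```

```text
the job is handed in; nothing more can be done
None
```

The sieve stack, the jar and the vial are all in place, and the job was handed in at about 38 s of the 112 s allowed. It reports no verdict, so what follows rests on my own checks.

- **Stack:** the pan, deep sieve and shallow sieve stand on the round mat. Each met resistance at its expected height. In the wrist pictures taken after each release, the rims lie within 1–2 px of where they should be. The pan looks centred on the mat within about 2 mm.
- **Jar:** it stands upright, with its base about 1 mm from the square mat's centre in the last wrist view.
- **Vial:** I measured it at (485.6, 29.6) mm. The midpoint between the mats is about (486.2, 29.5) mm, so it is well inside the limits.
- **Other objects:** I never touched the mug, dish, brush or blue look-alike. In the last scene picture they look unmoved, though I did not measure their positions again. The gripper was open and well clear above everything.

**Disagreements:**
- The round mat's centre came out 2–3 mm apart between cameras and views, which is small against the 13 mm allowed.
- The gripper read 60.3 mm on the 62 mm pan wall.
- An automatic outline of the square mat failed because the jar hides part of it, so I took its corners from the picture instead.

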